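# Pack the baskets, close the case and square it into the corner stop

## Task

Pack every stainless basket on the bench into the white case: flat on its floor, handle up, side by side, none on top of another. When all are in, set the white lid on so that it is fully closed all round, then push the closed case along the bench, never tipping it, square and flush into the corner of the aluminium stop. Leave the glassware and other things on the bench standing where they are.

Things in the scene. Friction and masses are not known exactly. Their poses are not given: they have to be found in the camera images.
- case: White open case, mm: outside 172 (x) x 220 (y) x 78 high, walls and floor 6, inside 160 x 208 x 72 deep. Origin: centre of underside, z up, +x roughly to the far fence. Loose, 0.5-0.75 kg empty; slides under a steady push, about 5-15 N when packed. Holds three rows across y (66 apart), each one long basket or two short ones end to end along x (76 apart).
- lid: White lift-off lid, right way up, mm: plate 170 (x) x 218 (y) x 6 on a lip frame 154 x 202 x 6 high that drops into the case with 3 play all round (either way round). Handle: grey bar along the lid's y axis over its centre, 100 long, 10 thick, its middle 37 above the origin, 20 clear under it. Origin: centre of the lip's underside; closed, it is 72 above the case's origin. 0.2 kg.
- stop: Fixed corner of aluminium angle at the right, mm: two fences 40 high, 12 thick. Origin: inner corner at bench level. Far fence: inner face x = 0, running 230 along +y; right fence: inner face y = 0, running 220 along -x (towards the robot). The case goes in the quarter x < 0, y > 0: home centre x = -86, y = +110, axes parallel to the stop's.
- case_corner (a point): Outer corner of the case at its underside, at x = +86, y = -110 mm in the case's frame: the corner that goes into the stop's corner.
- basket_long: Long stainless basket, mm: slotted closed box 140 (x) x 58 (y) x 32 high. Handle on top: a straight bar along the basket's x axis over its centre, 70 long, 10 thick, its middle 54 above the underside (top 59), a foot under each end (56 clear between feet, 17 clear under the bar). Origin: centre of the underside, z up. About 0.1 kg. May be absent.
- basket_1: Short stainless basket, mm: slotted closed box 66 (x) x 58 (y) x 32 high. Handle on top: a straight bar along the basket's x axis over its centre, 46 long, 10 thick, its middle 54 above the underside (top 59), a foot under each end (32 clear between feet, 17 clear under the bar). Origin: centre of the underside, z up. 40 to 85 g. May be absent.
- basket_2: Short stainless basket, mm: slotted closed box 66 (x) x 58 (y) x 32 high. Handle on top: a straight bar along the basket's x axis over its centre, 46 long, 10 thick, its middle 54 above the underside (top 59), a foot under each end (32 clear between feet, 17 clear under the bar). Origin: centre of the underside, z up. 40 to 85 g. May be absent.
- basket_3: Short stainless basket, mm: slotted closed box 66 (x) x 58 (y) x 32 high. Handle on top: a straight bar along the basket's x axis over its centre, 46 long, 10 thick, its middle 54 above the underside (top 59), a foot under each end (32 clear between feet, 17 clear under the bar). Origin: centre of the underside, z up. 40 to 85 g. May be absent.
- basket_4: Short stainless basket, mm: slotted closed box 66 (x) x 58 (y) x 32 high. Handle on top: a straight bar along the basket's x axis over its centre, 46 long, 10 thick, its middle 54 above the underside (top 59), a foot under each end (32 clear between feet, 17 clear under the bar). Origin: centre of the underside, z up. 40 to 85 g. May be absent.
- flask: Glass conical flask, base 80 mm across, 118 high, bystander. Origin: centre of its underside.
- beaker: Glass beaker, 64 mm across, 85 high, bystander. Origin: centre of its underside.
- dishes: Stack of clear dishes, 80 mm across, 32 high, bystander. Origin: centre of its underside.
- timer: White timer, 60 x 60 x 18 mm, bystander. Origin: centre of its underside.

How it is judged:
By the outcome, as a careful person would: the job done as asked, in the order asked, and still so for the second after the job is handed in, with the robot touching nothing.
Of basket_long, basket_1, basket_2, basket_3, basket_4 only 3 to 5 are there at a start; the rules pass over those that are not, and their reading is None.
At some moment in a run one of basket_long, basket_1, basket_2, basket_3, basket_4 may be knocked a few centimetres aside while the robot is not near it.
It also fails if it takes over 210 s, if anything falls off the work surface, if the arm or the gripper's body presses on something with over 40 N, if the wrist force passes 120 N, or if a joint passes its speed limit or range.

## Robot

A 6-joint arm with a two-finger parallel gripper is mounted at the origin on the work surface. World frame = base frame: x ahead of the robot, y to its left, z up, the work surface at z = 0. Lengths are in m, angles in rad, forces in N, time in s.
With the tool pointing down it reaches from about 0.35 to 0.725 m from the base axis. Payload 4.3 kg.
Tool frame: the origin (TCP) lies midway between the tips of the shut fingers; the grasp point (between the pads) lies 19 mm behind it; z points along the fingers, y is the line along which they close (so a half turn about z gives the same grasp; the last joint's range is limited). The gripper opens to 85 mm and grips with 20 to 120 N. Pads are 22 mm wide; open, the fingers measure 114 mm over their backs; the gripper's body (76 mm by 85 mm) begins 54 mm behind the grasp point. The pads swing forward as they close: fully open they stand 13 mm farther back than shut.
Start: joints at [-1.45, 0.377, 0.081, 1.274, 0, 1.46], TCP at [0.132, -0.56, 0.231] pointing down, gripper open.
Joint ranges: [-2.72, 2.72], [-0.84, 1.66], [-1.02, 1.22], [-1.77, 2.12], [-1.37, 1.28], [-3.14, 3.14]. Speed limits (rad/s): [2.57, 2.57, 3.14, 3.14, 3.14, 3.14].

## Interface

Orientations are given as a unit quaternion [w, x, y, z].
In Python, from station import get_state, snapshot, camera_params, job_done gives the robot as it stands.
- The arm moves only by the tool servo_tool, never from a script. Its arguments are lists of equal length, an entry for each row: "xyz": the shift along the tool's x, y, z in units of 25 mm (1.0 is 25 mm), a list of three; "delta_rot": the turn, a rotation vector about the tool's x, y, z in units of 0.08 rad (1.0 is 0.08 rad), a list of three; "hand": the gripper command: -1 is shut, 1 is fully open, values between are in proportion. A call has 1 to 8 rows; each row shifts and turns the commanded pose from where the row before left it, along the tool's axes as they then stand; what a row does not reach is not made up. A row lasts 1/10 s, in which the tool goes at most 50 mm and 8.59 degrees, less where a joint would pass 70% of its speed; a pose out of reach is approached as far as the arm can. A call with a number of a shift or a turn outside -1 to 1 is refused whole. A call with a gripper value outside its range is refused whole. The fingers move at their own pace and stop on an object; the grip force is fixed at half the most. Time passes only in rows, so rows that do not move let the fingers close. It gives the time, the measured TCP pose, the force, the opening and the grip force at its end, in the units of the state.
- get_state(): the state, without advancing time (a new reading comes with each control period).
- snapshot(name): name is "side" or "top"; returns (picture, depth): 400x640x3 uint8, red, green, blue; 400x640 float32, m along the optical axis (not along the pixel's ray), 0 where there is no reading.
- camera_params(name): a dict with "fx", "fy", "cx", "cy" (pixels), "dist_coeffs" ([k1, k2, p1, p2, k3] as OpenCV has them; the pictures are not rectified), "rvec" (rotation vector, rad) and "tvec" (3), from world to camera coordinates, as OpenCV has them. Camera axes: x right, y down, z forward; pixel columns grow to the right and rows downward; lengths in m; the calibration is good to about 2 mm. A picture is of the moment at which its call begins. camera_params takes no time and is no camera call.
- job_done(): hands the job in; it is judged then, once.
The state is a dict: "t": time; "joints": joint angles; "joint_velocities": joint speeds; "joint_torque": joint torques, N m; "tool_pos": TCP position; "ee_rot": TCP orientation; "wrist_force": force on the tool from outside, world axes, zero at the start; "wrist_torque": the same for the moment, N m; "opening": finger opening in m; "grip_force": force on a finger pad.
Only numpy, scipy, OpenCV 4.12 (cv2) and the standard library are available. Lean on these libraries where they do the work, as an engineer would, in place of code of your own. Each camera call takes 0.05 s, during which the arm holds its last target. There are 200 camera calls.

## Working session

There is one attempt and no reset: what is moved stays moved. The work goes in short steps, Python scripts to look and compute and a tool call to move; the robot and the scene stay as the last step left them, time stands still between calls to the robot, and variables do not carry over. Pictures are saved under pics/ and viewed, at most 14 in all, crops included, and the job is handed in when it is done.

Besides the shell and the picture viewer there is one more tool, called after "Request:" in YAML: its name, and indented under it one key for each argument. servo_tool: Moves the arm, as the interface text tells. Its arguments: {"type":"object","properties":{"xyz":{"type":"array","items":{"type":"array","items":{"type":"number"}}},"delta_rot":{"type":"array","items":{"type":"array","items":{"type":"number"}}},"hand":{"type":"array","items":{"type":"number"}}},"required":["xyz","delta_rot","hand"]}

```bash
ls; mkdir -p pics; python3 - <<'E'
from station import *
import cv2,numpy as np
print(get_state())
for n in("side","top"):
    p,d=snapshot(n);print(n,camera_params(n));cv2.imwrite(f"pics/{n}0.png",p[:,:,::-1]);np.savez(f"{n}0.npz",p=p,d=d);print((d>0).mean())
E
```

```text
pics
{'t': 0.0, 'joints': array([-1.45026844e+00,  3.78101366e-01,  7.96448168e-02,  1.27439224e+00,
       -9.12026007e-06,  1.46053862e+00]), 'joint_velocities': array([ 0.00018396, -0.00093609,  0.0005151 ,  0.00062665,  0.00119289,
       -0.00089758]), 'joint_torque': array([ 1.46616130e-04, -4.63604271e+01,  2.69873250e+01,  2.08851165e-02,
        1.31822642e-05,  8.84651179e-07]), 'tool_pos': array([ 0.13147558, -0.55910415,  0.23034633]), 'ee_rot': array([-1.02619393e-03,  9.93349112e-01,  1.15136824e-01, -9.82983202e-06]), 'wrist_force': array([ 0.50711207,  0.22128129, -0.15730141]), 'wrist_torque': array([-0.0084396 ,  0.02764615,  0.04654608]), 'grip_force': 0.0, 'opening': 0.08561521596424254}
side {'fx': 384.0053902044755, 'fy': 384.0053902044755, 'cx': 318.45411729330704, 'cy': 192.99510720373317, 'dist_coeffs': array([0.02136393, 0.        , 0.        , 0.        , 0.        ]), 'rvec': array([ 0.76281491, -2.67054344,  0.99759361]), 'tvec': array([0.46204886, 0.20922169, 1.06402922])}
0.99609375
top {'fx': 362.2496781691365, 'fy': 362.2496781691365, 'cx': 325.3349779707875, 'cy': 199.33998968846345, 'dist_coeffs': array([-0.0685021,  0.       ,  0.       ,  0.       ,  0.       ]), 'rvec': array([ 2.14280462, -2.1746325 ,  0.10111887]), 'tvec': array([0.03959004, 0.51768638, 1.01253449])}
0.99601171875
```

View pics/top0.png

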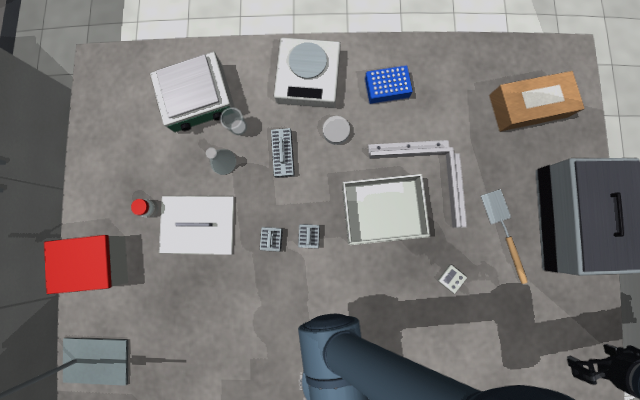

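View pics/side0.png

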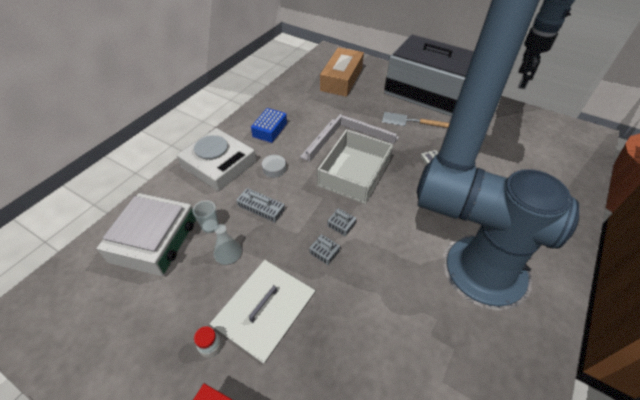

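The top view shows the long basket at (282,153), short baskets at (271,238) and (309,236), the case at (387,209), the stop corner at (452,150) and the lid at (197,225). The side view shows the same three baskets. Next I'll turn the depth images into a world height map.

```bash
cat > h.py <<'E'
from station import *
import cv2,numpy as np
def cloud(n,pd=None):
    p,d=pd if pd else snapshot(n); c=camera_params(n)
    K=np.array([[c['fx'],0,c['cx']],[0,c['fy'],c['cy']],[0,0,1.]])
    v,u=np.mgrid[:400,:640]
    uv=np.stack([u,v],-1).reshape(-1,1,2).astype(float)
    q=cv2.undistortPoints(uv,K,c['dist_coeffs']).reshape(400,640,2)
    X=np.dstack([q*d[...,None],d]); R=cv2.Rodrigues(c['rvec'])[0]
    W=(X-c['tvec'])@R
    W[d==0]=np.nan
    return p,W
def ortho(W,p,x0=.2,x1=.9,y0=-.4,y1=.5,s=1000):
    pass
def rect(W,box,zlo,zhi):
    m=(W[...,0]>box[0])&(W[...,0]<box[1])&(W[...,1]>box[2])&(W[...,1]<box[3])&(W[...,2]>zlo)&(W[...,2]<zhi)
    P=W[m]
    if len(P)<5: return None
    (c,s,a)=cv2.minAreaRect((P[:,:2]*1000).astype(np.float32))
    return len(P),np.round(c,1),np.round(s,1),round(a,1),np.round(np.percentile(P[:,2],[5,50,95])*1000,1)
E
python3 - <<'E'
from h import *
for n in("side","top"):
    z=np.load(f"{n}0.npz");p,W=cloud(n,(z['p'],z['d']))
    m=(W[...,0]>.2)&(W[...,0]<.85)&(abs(W[...,1])<.65)&(W[...,2]>.012)&(W[...,2]<.3)
    k,l,st,c=cv2.connectedComponentsWithStats(m.astype(np.uint8))
    print(n,"bench",np.nanmedian(W[...,2][(W[...,2]<.01)&(W[...,2]>-.02)]))
    for i in range(1,k):
        if st[i,4]<40: continue
        P=W[l==i]; r=cv2.minAreaRect((P[:,:2]*1000).astype(np.float32))
        print(np.round(c[i]),st[i,4],np.round(np.array(r[0])),np.round(r[1]),round(r[2],1),'z',np.round(np.percentile(P[:,2],[50,98])*1000,1))
z=np.load("top0.npz");p,W=cloud("top",(z['p'],z['d']))
for v,u in[(153,282),(238,271),(236,309),(209,387),(225,197),(225,175),(149,405),(146,452),(220,460),(278,453)]:print(u,v,np.round(W[v,u]*1000,1))
E
```

```text
side bench 0.0004926282492122805
[424.  80.] 3449 [ 453. -619.] [296.  61.] 0.0 z [116.3 179.8]
[339.  74.] 1140 [ 791. -569.] [122. 177.] 10.5 z [78.6 85. ]
[274. 126.] 424 [ 830. -163.] [ 42. 130.] 1.6 z [48.4 57.4]
[350. 132.] 805 [ 544. -224.] [232. 248.] 1.7 z [33.7 44.1]
[434. 122.] 108 [ 351. -511.] [104.  20.] 16.3 z [17.9 22.2]
[354. 164.] 2141 [ 483. -132.] [175. 225.] 5.0 z [52.  80.9]
[232. 166.] 1061 [824.  87.] [184.  55.] 89.0 z [58.3 66.4]
[424. 180.] 414 [ 264. -132.] [ 51. 469.] 10.2 z [265.5 299.4]
[274. 164.] 411 [725.  -1.] [78. 82.] 66.4 z [32.9 37.1]
[260. 204.] 884 [657. 158.] [143.  64.] 4.1 z [32.7 61.3]
[171. 237.] 5085 [767. 384.] [321. 203.] 45.7 z [ 83.7 107.1]
[341. 221.] 474 [412.  83.] [62. 68.] 86.2 z [32.4 61.2]
[324. 249.] 514 [405. 193.] [59. 67.] 85.5 z [31.7 59.7]
[261. 312.] 3099 [449. 415.] [216. 170.] 88.9 z [13.3 42.1]
[207. 341.] 618 [499. 561.] [49. 50.] 12.9 z [68.8 73.4]
[213. 393.] 248 [388. 641.] [68. 18.] 6.2 z [104.4 107.3]
top bench 0.0009437514362033121
[197. 106.] 3409 [783. 394.] [134. 259.] 0.0 z [ 88.1 106.8]
[526. 103.] 2777 [
[... 590 characters left out ...]
208.] 404 [500. 555.] [50. 50.] 46.2 z [67.6 74.9]
[309. 236.] 484 [414.  81.] [59. 66.] 85.0 z [33.3 61.2]
[271. 239.] 499 [407. 190.] [59. 66.] 85.7 z [33.3 60.7]
[516. 259.] 320 [ 347. -515.] [167.  21.] 17.5 z [17.5 22.3]
[111. 262.] 1317 [349. 640.] [145.  31.] 5.5 z [ 79.1 108.1]
[453. 279.] 443 [ 285. -328.] [61. 60.] 50.0 z [18.1 22.6]
[330. 322.] 624 [221.  25.] [ 41. 134.] 0.2 z [282.8 299.5]
282 153 [648.9 152.6  60. ]
271 238 [409.7 188.3  30. ]
309 236 [413.7  78.   59.5]
387 209 [ 489.4 -147.8    5.6]
197 225 [448.7 398.5  44. ]
175 225 [450.7 477.   11.9]
405 149 [ 667.4 -207.     8.5]
452 146 [ 677.3 -352.    -1. ]
460 220 [ 453.6 -361.5    5.5]
453 278 [ 288.  -328.8   18.7]
```

```bash
cat >> h.py <<'E'
def fit(P):
    (c,s,a)=cv2.minAreaRect((P[:,:2]*1000).astype(np.float32)); s=list(s)
    if s[0]<s[1]: s=s[::-1]; a+=90   # a = direction of long side
    a=(a+90)%180-90
    return np.round([*c,*s,a],1)
def sel(W,box,zlo,zhi):
    m=(W[...,0]>box[0])&(W[...,0]<box[1])&(W[...,1]>box[2])&(W[...,1]<box[3])&(W[...,2]>zlo)&(W[...,2]<zhi)
    return W[m]
def blobs(n,pd=None,zlo=.012):
    p,W=cloud(n,pd)
    m=(W[...,0]>.2)&(W[...,0]<.85)&(W[...,1]>-.45)&(W[...,1]<.6)&(W[...,2]>zlo)&(W[...,2]<.13)
    k,l,st,c=cv2.connectedComponentsWithStats(m.astype(np.uint8))
    for i in range(1,k):
        if st[i,4]<60: continue
        P=W[l==i]; print(n,np.round(c[i]),st[i,4],fit(P),'z',np.round(np.percentile(P[:,2],[50,98])*1000,1),end=' ')
        H=P[P[:,2]>np.percentile(P[:,2],98)-.008]; print('top',fit(H) if len(H)>4 else '')
    return p,W
def go(x,y,z,psi,s=None):
    "print offsets in tool units from the present pose to a TCP target (mm, deg)"
    s=s or get_state(); p=np.array(s['tool_pos'])*1000; w,a,b,c=s['ee_rot']
    R=cv2.Rodrigues(np.zeros(3))[0]
    from scipy.spatial.transform import Rotation as Ro
    R=Ro.from_quat([a,b,c,w]).as_matrix(); ps=np.degrees(np.arctan2(R[1,0],R[0,0]))
    d=np.array([x,y,z])-p; dp=(psi-ps+180)%360-180
    T=Ro.from_euler('z',psi,degrees=True).as_matrix()@np.diag([1,-1,-1.])
    rv=(Ro.from_matrix(R.T@T)).as_rotvec()
    print('now',np.round(p,1),'psi',round(ps,1),'turn',np.round(rv/.08,2),'| then shift',np.round(T.T@d/25,2),'| shift w/o turn',np.round(R.T@d/25,2))
E
python3 - <<'E'
from h import *
for n in("side","top"):
    z=np.load(f"{n}0.npz");p,W=cloud(n,(z['p'],z['d']))
    for nm,b,lo in[('long',(.57,.75,.1,.21),.05),('A',(.36,.46,.03,.13),.05),('B',(.35,.46,.14,.24),.05),('lidbar',(.3,.6,.3,.53),.03),('lid',(.3,.6,.27,.55),.008),('case',(.37,.6,-.27,.0),.07)]:
        print(n,nm,fit(sel(W,b,lo,.2)))
    # fences: faces/tops
    P=sel(W,(.4,.72,-.40,-.09),.03,.048); r=P[P[:,1]<-.32]; f=P[P[:,0]>.64]
    print('far',fit(f),len(f),'right',fit(r[r[:,0]<.64]))
go(658.5,157.5,200,184.2)
E
```

```text
side long [658.6 157.1  71.4  12.1   2.2]
side A [411.4  82.5  46.3  11.8  -6.2]
side B [404.3 192.7  43.6  11.7  -4.1]
side lidbar [449.1 414.9  99.5  11.8  88.1]
side lid [482.3 427.9 244.7 236.9  89.5]
side case [ 482.8 -132.7  223.6  174.5  -85. ]
far [ 648.9 -221.4  243.5   22.5  -88.7] 226 right [ 534.8 -337.1  208.    22.3    1.7]
top long [658.9 156.8  68.3   9.6   3.5]
top A [414.   81.2  44.6   9.7  -4.9]
top B [407.  190.2  44.7  10.   -3.3]
top lidbar [450.3 412.   99.9   9.   89.6]
top lid [478.5 411.9 276.6 220.6  89.6]
top case [ 484.4 -133.1  219.2  174.7  -85. ]
far [ 653.4 -219.8  242.    24.    89.4] 417 right [ 536.2 -340.4  208.    15.2    2.8]
now [ 131.5 -559.2  230.4] psi 13.2 turn [  0.    -0.04 -37.3 ] | then shift [-23.12  27.05   1.22] | shift w/o turn [ 27.08 -23.08   1.27]
```

Request:
servo_tool:
  xyz:
    - [0,0,0]
    - [0,0,0]
    - [0,0,0]
    - [0,0,0]
    - [0,0,0]
    - [0,0,0]
    - [0,0,0]
    - [0,0,0]
  delta_rot:
    - [0,0,-1]
    - [0,0,-1]
    - [0,0,-1]
    - [0,0,-1]
    - [0,0,-1]
    - [0,0,-1]
    - [0,0,-1]
    - [0,0,-1]
  hand: [1,1,1,1,1,1,1,1]

```text
t: 0.9
tool_pos: [0.1315, -0.5594, 0.2307]
ee_rot: [-0.001, 0.906, 0.423, 0.0]
wrist_force: [0.0, 0.5, 0.9]
opening: 0.0849
grip_force: 0.0
```

Request:
servo_tool:
  xyz:
    - [0,0,0]
    - [0,0,0]
    - [0,0,0]
    - [0,0,0]
    - [0,0,0]
    - [0,0,0]
    - [0,0,0]
    - [0,0,0]
  delta_rot:
    - [0,0,-1]
    - [0,0,-1]
    - [0,0,-1]
    - [0,0,-1]
    - [0,0,-1]
    - [0,0,-1]
    - [0,0,-1]
    - [0,0,-1]
  hand: [1,1,1,1,1,1,1,1]

```text
t: 1.7
tool_pos: [0.1315, -0.5594, 0.2307]
ee_rot: [-0.0, 0.727, 0.687, 0.0]
wrist_force: [-0.8, -0.6, 0.3]
opening: 0.0853
grip_force: 0.0
```

Request:
servo_tool:
  xyz:
    - [0,0,0]
    - [0,0,0]
    - [0,0,0]
    - [0,0,0]
    - [0,0,0]
    - [0,0,0]
    - [0,0,0]
    - [0,0,0]
  delta_rot:
    - [0,0,-1]
    - [0,0,-1]
    - [0,0,-1]
    - [0,0,-1]
    - [0,0,-1]
    - [0,0,-1]
    - [0,0,-1]
    - [0,0,-1]
  hand: [1,1,1,1,1,1,1,1]

```text
t: 2.5
tool_pos: [0.1315, -0.5594, 0.2307]
ee_rot: [-0.0, 0.474, 0.881, 0.0]
wrist_force: [0.2, 0.3, -0.5]
opening: 0.0851
grip_force: 0.0
```

Request:
servo_tool:
  xyz:
    - [0,0,0]
    - [0,0,0]
    - [0,0,0]
    - [0,0,0]
    - [0,0,0]
    - [0,0,0]
    - [0,0,0]
    - [0,0,0]
  delta_rot:
    - [0,0,-1]
    - [0,0,-1]
    - [0,0,-1]
    - [0,0,-1]
    - [0,0,-1]
    - [0,0,-1]
    - [0,0,-1]
    - [0,0,-1]
  hand: [0,0,0,0,0,0,0,0]

```text
t: 3.3
tool_pos: [0.1315, -0.5594, 0.2307]
ee_rot: [-0.0, 0.173, 0.985, 0.001]
wrist_force: [-0.3, -0.5, 0.4]
opening: 0.0424
grip_force: 0.0
```

Request:
servo_tool:
  xyz:
    - [0,0,0]
    - [0,0,0]
    - [0,0,0]
    - [0,0,0]
    - [0,0,0]
  delta_rot:
    - [0,0,-1]
    - [0,0,-1]
    - [0,0,-1]
    - [0,0,-1]
    - [0,0,-1]
  hand: [0,0,0,0,0]

```text
t: 3.8
tool_pos: [0.1315, -0.5594, 0.2308]
ee_rot: [-0.0, -0.026, 1.0, 0.001]
wrist_force: [0.5, -0.3, -0.8]
opening: 0.0424
grip_force: 0.0
```

```bash
python3 - <<'E'
from h import *
go(658.5,157.2,200,183.7)
print(get_state()['joints'])
E
```

```text
now [ 131.5 -559.4  230.8] psi -177.0 turn [ 0.01 -0.   -0.15] | then shift [-22.89  27.24   1.23] | shift w/o turn [-22.56  27.52   1.26]
[-1.45028670e+00  3.77740815e-01  8.01591405e-02  1.27438932e+00
  3.67658852e-06 -1.50280682e+00]
```

Request:
servo_tool:
  xyz:
    - [-0.7,0.85,0]
    - [-0.7,0.85,0]
    - [-0.7,0.85,0]
    - [-0.7,0.85,0]
    - [-0.7,0.85,0]
    - [-0.7,0.85,0]
    - [-0.7,0.85,0]
    - [-0.7,0.85,0]
  delta_rot:
    - [0,0,0]
    - [0,0,0]
    - [0,0,0]
    - [0,0,0]
    - [0,0,0]
    - [0,0,0]
    - [0,0,0]
    - [0,0,0]
  hand: [0,0,0,0,0,0,0,0]

```text
t: 4.6
tool_pos: [0.2634, -0.3818, 0.2309]
ee_rot: [-0.0, -0.025, 1.0, 0.0]
wrist_force: [-0.3, -0.7, 0.2]
opening: 0.043
grip_force: 0.0
```

Request:
servo_tool:
  xyz:
    - [-0.7,0.85,0]
    - [-0.7,0.85,0]
    - [-0.7,0.85,0]
    - [-0.7,0.85,0]
    - [-0.7,0.85,0]
    - [-0.7,0.85,0]
    - [-0.7,0.85,0]
    - [-0.7,0.85,0]
  delta_rot:
    - [0,0,0]
    - [0,0,0]
    - [0,0,0]
    - [0,0,0]
    - [0,0,0]
    - [0,0,0]
    - [0,0,0]
    - [0,0,0]
  hand: [0,0,0,0,0,0,0,0]

```text
t: 5.4
tool_pos: [0.3947, -0.2052, 0.231]
ee_rot: [-0.0, -0.025, 1.0, 0.0]
wrist_force: [-0.0, -0.5, 0.3]
opening: 0.0426
grip_force: 0.0
```

Request:
servo_tool:
  xyz:
    - [-0.7,0.85,0]
    - [-0.7,0.85,0]
    - [-0.7,0.85,0]
    - [-0.7,0.85,0]
    - [-0.7,0.85,0]
    - [-0.7,0.85,0]
    - [-0.7,0.85,0]
    - [-0.7,0.85,0]
  delta_rot:
    - [0,0,0]
    - [0,0,0]
    - [0,0,0]
    - [0,0,0]
    - [0,0,0]
    - [0,0,0]
    - [0,0,0]
    - [0,0,0]
  hand: [0,0,0,0,0,0,0,0]

```text
t: 6.2
tool_pos: [0.5262, -0.0286, 0.2308]
ee_rot: [-0.001, -0.025, 1.0, 0.0]
wrist_force: [1.2, 0.8, 0.5]
opening: 0.0424
grip_force: 0.0
```

Request:
servo_tool:
  xyz:
    - [-0.7,0.85,0]
    - [-0.7,0.85,0]
    - [-0.7,0.85,0]
    - [-0.7,0.85,0]
    - [-0.7,0.85,0]
    - [-0.7,0.85,0]
    - [-0.7,0.85,0]
    - [0,0,0]
  delta_rot:
    - [0,0,0]
    - [0,0,0]
    - [0,0,0]
    - [0,0,0]
    - [0,0,0]
    - [0,0,0]
    - [0,0,0]
    - [0,0,0]
  hand: [0,0,0,0,0,0,0,0]

```text
t: 7.0
tool_pos: [0.6419, 0.1275, 0.2297]
ee_rot: [-0.001, -0.026, 1.0, 0.0]
wrist_force: [0.2, -0.4, 0.2]
opening: 0.0427
grip_force: 0.0
```

```bash
python3 - <<'E'
from h import *
for n in('top','side'):
    p,W=blobs(n); cv2.imwrite(f'pics/{n}1.png',p[:,:,::-1])
go(658.5,157.2,36,183.5)
E
```

```text
top [176. 106.] 1640 [798.8 451.6 140.6 114.5  17.5] z [101.5 107.1] top [810.5 442.  107.7  89.   17.7]
top [312.  95.] 1011 [825.2  71.7 151.8  50.5  89.3] z [61.2 66.3] top [825.7  72.1 151.4  49.3  88.8]
top [389.  92.] 640 [ 833.3 -163.7  125.5   40.3  -86.1] z [50.2 57.3] top [ 830.4 -163.3  125.6   39.2  -90. ]
top [336. 129.] 602 [725.3  -2.2  79.3  76.4  -1.1] z [33.1 36.8] top [725.4  -2.3  79.1  76.4  -0.9]
top [289. 155.] 250 [649.3 134.8 117.1  19.6   6.4] z [33.2 37.8] top [649.6 134.9 116.2  18.7   6.8]
top [433. 171.] 1061 [ 603.5 -276.5  330.7  174.    48.3] z [39.1 44.2] top [ 544.1 -226.   240.8  233.3  -87.6]
top [392. 206.] 1322 [ 484.4 -133.5  219.8  174.7  -85. ] z [73.5 81. ] top [ 484.4 -133.5  219.7  174.7  -85. ]
top [181. 225.] 1839 [452.3 454.8 168.4 139.   -0.9] z [14.1 43.3] top [450.4 423.7  76.6   8.8  89.3]
top [144. 208.] 402 [500.5 555.3  49.9  48.7 -49.7] z [68.  74.1] top [500.  558.4  45.6  44.6  40.3]
top [309. 236.] 486 [414.3  81.1  66.2  59.   -4.7] z [33.1 60.8] top [414.   81.2  44.6   9.6  -4.8]
top [452. 279.] 445 [ 284.7 -328.2   61.2  
[... 778 characters left out ...]
] z [32.6 61.4] top [657.4 156.7  69.2  11.8   3. ]
side [171. 237.] 5097 [767.3 385.1 320.9 201.3  46.3] z [ 83.6 106.8] top [736.3 413.2 232.7 170.4   2.2]
side [341. 221.] 476 [412.   83.2  69.4  64.   -4.8] z [32.4 61.2] top [412.2  81.9  46.2  13.   -6.7]
side [325. 249.] 518 [405.1 192.8  67.7  60.9  -5.4] z [31.7 59.8] top [404.6 193.2  44.7   9.6  -6.5]
side [260. 313.] 2979 [449.1 415.6 215.8 169.3  88.8] z [13.4 42.5] top [449.4 415.9  99.1  11.3  89. ]
side [207. 341.] 621 [498.8 561.4  49.6  48.7  19.3] z [68.4 73.6] top [500.7 559.9  46.   45.1  65.6]
now [640.7 125.1 230.3] psi -177.1 turn [-0.01 -0.02 -0.14] | then shift [-0.79  1.24  7.77] | shift w/o turn [-0.79  1.25  7.77]
```

Request:
servo_tool:
  xyz:
    - [-0.4,0.6,0.8]
    - [-0.39,0.65,0.8]
    - [0,0,0.9]
    - [0,0,0.9]
    - [0,0,0.9]
    - [0,0,0.9]
    - [0,0,0.8]
    - [0,0,0.7]
  delta_rot:
    - [0,0,0]
    - [0,0,-0.14]
    - [0,0,0]
    - [0,0,0]
    - [0,0,0]
    - [0,0,0]
    - [0,0,0]
    - [0,0,0]
  hand: [0,0,0,0,0,0,0,0]

```text
t: 7.9
tool_pos: [0.658, 0.1556, 0.0627]
ee_rot: [-0.001, -0.029, 1.0, -0.0]
wrist_force: [0.3, -0.2, 0.2]
opening: 0.0428
grip_force: 0.0
```

```bash
python3 - <<'E'
from h import *
go(658.5,157.2,37,183.5)
p,W=cloud('side'); print(fit(sel(W,(.57,.75,.08,.23),.015,.034)))
cv2.imwrite('pics/s2.png',cv2.resize(p[150:260,200:340,::-1],None,fx=4,fy=4))
E
```

```text
now [658.  155.6  62.7] psi -176.6 turn [-0.01 -0.02 -0.03] | then shift [-0.03  0.06  1.03] | shift w/o turn [-0.03  0.06  1.03]
[656.9 159.2 143.   62.4   4.8]
```

Request:
servo_tool:
  xyz:
    - [0,0.06,0.5]
    - [0,0,0.4]
    - [0,0,0.1]
    - [0,0,0]
    - [0,0,0]
    - [0,0,0]
    - [0,0,0]
    - [0,0,0]
  delta_rot:
    - [0,0,0]
    - [0,0,0]
    - [0,0,0]
    - [0,0,0]
    - [0,0,0]
    - [0,0,0]
    - [0,0,0]
    - [0,0,0]
  hand: [0,0,0,-1,-1,-1,-1,-1]

```text
t: 8.75
tool_pos: [0.6597, 0.1585, 0.0394]
ee_rot: [0.001, -0.03, 1.0, -0.0]
wrist_force: [0.1, -0.8, 1.2]
opening: 0.0087
grip_force: 59.3
```

Request:
servo_tool:
  xyz:
    - [0,0,-0.2]
    - [0,0,-0.5]
    - [0,0,-0.8]
    - [0,0,-0.8]
    - [0,0,-0.8]
    - [0,0,-0.8]
    - [0,0,-0.8]
    - [0,0,-0.8]
  delta_rot:
    - [0,0,0]
    - [0,0,0]
    - [0,0,0]
    - [0,0,0]
    - [0,0,0]
    - [0,0,0]
    - [0,0,0]
    - [0,0,0]
  hand: [-1,-1,-1,-1,-1,-1,-1,-1]

```text
t: 9.55
tool_pos: [0.659, 0.1586, 0.1782]
ee_rot: [0.0, -0.03, 1.0, 0.0]
wrist_force: [0.8, -0.2, -2.0]
opening: 0.0084
grip_force: 58.9
```

```bash
python3 - <<'E'
from h import *
print(get_state()['opening'],get_state()['grip_force'],get_state()['wrist_force'])
p,W=cloud('side'); s=get_state();print('blob',fit(sel(W,(.5,.75,.08,.23),.10,.16)))
c=np.array([483.5,-133]);t=np.radians(5);y=np.array([-np.sin(t),np.cos(t)])
for k in(-66,0,66): print(k,c+k*y)
q=c-66*y; go(q[0],q[1],180,185)
cv2.imwrite('pics/s3.png',cv2.resize(p[120:260,200:360,::-1],None,fx=4,fy=4))
E
```

```text
0.00842328512906277 58.90243113040924 [ 0.77424041 -0.22559645 -2.04788873]
blob [645.9 180.9 149.2  53.4  26.1]
-66 [ 489.25227902 -198.74885007]
0 [ 483.5 -133. ]
66 [477.74772098 -67.25114993]
now [660.8 158.9 182.2] psi -176.5 turn [ 0.01  0.08 -0.33] | then shift [  8.08 -13.65   0.09] | shift w/o turn [  7.71 -13.86   0.03]
```

View pics/s3.png

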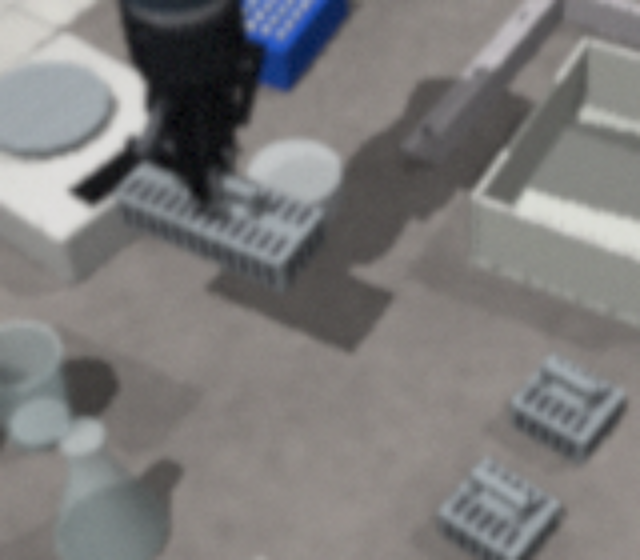

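The picture shows the long basket hanging level in the gripper at about (220,220) in the crop. I'll carry it to the case's right row.

Request:
servo_tool:
  xyz:
    - [0,0,0]
    - [0.3,-0.5,0]
    - [0.47,-0.8,0]
    - [0.47,-0.8,0]
    - [0.47,-0.8,0]
    - [0.47,-0.8,0]
    - [0.47,-0.8,0]
    - [0.47,-0.8,0]
  delta_rot:
    - [0,0,-0.33]
    - [0,0,0]
    - [0,0,0]
    - [0,0,0]
    - [0,0,0]
    - [0,0,0]
    - [0,0,0]
    - [0,0,0]
  hand: [-1,-1,-1,-1,-1,-1,-1,-1]

```text
t: 10.4
tool_pos: [0.5914, 0.0191, 0.1749]
ee_rot: [-0.001, -0.044, 0.999, 0.0]
wrist_force: [0.2, -0.3, -1.2]
opening: 0.0083
grip_force: 58.9
```

Request:
servo_tool:
  xyz:
    - [0.47,-0.8,0]
    - [0.47,-0.8,0]
    - [0.47,-0.8,0]
    - [0.47,-0.8,0]
    - [0.47,-0.8,0]
    - [0.47,-0.8,0]
    - [0.47,-0.8,0]
    - [0.47,-0.8,0]
  delta_rot:
    - [0,0,0]
    - [0,0,0]
    - [0,0,0]
    - [0,0,0]
    - [0,0,0]
    - [0,0,0]
    - [0,0,0]
    - [0,0,0]
  hand: [-1,-1,-1,-1,-1,-1,-1,-1]

```text
t: 11.2
tool_pos: [0.5117, -0.1482, 0.175]
ee_rot: [-0.001, -0.044, 0.999, 0.0]
wrist_force: [0.3, -0.8, -1.1]
opening: 0.0084
grip_force: 58.9
```

Request:
servo_tool:
  xyz:
    - [0.47,-0.8,0]
    - [0.47,-0.8,0]
    - [0.3,-0.4,0]
    - [0,0,0]
    - [0,0,0]
  delta_rot:
    - [0,0,0]
    - [0,0,0]
    - [0,0,0]
    - [0,0,0]
    - [0,0,0]
  hand: [-1,-1,-1,-1,-1]

```text
t: 11.7
tool_pos: [0.4864, -0.1996, 0.1759]
ee_rot: [-0.0, -0.043, 0.999, 0.001]
wrist_force: [0.8, -0.4, -1.2]
opening: 0.0088
grip_force: 58.9
```

```bash
python3 - <<'E'
from h import *
go(489.3,-198.7,46,185)
p,W=cloud('side'); print('case',fit(sel(W,(.36,.62,-.28,.01),.068,.085))); P=sel(W,(.36,.62,-.3,.01),.12,.16);print('bk',fit(P),P[:,2].min())
p,W=blobs('top')
E
```

```text
now [ 486.4 -199.6  175.9] psi -175.0 turn [ 0.01 -0.   -0.  ] | then shift [-0.12  0.03  5.19] | shift w/o turn [-0.12  0.02  5.19]
case [ 482.2 -131.3  224.6  174.6  -85.1]
bk [ 474.3 -176.2  148.7   48.9   24.5] 0.1370125858628781
top [197. 106.] 3404 [783.  393.6 259.1 133.7  89.8] z [ 88.1 106.8] top [818.7 413.5 150.6 104.3 -72.9]
top [307.  95.] 1218 [829.4  87.  181.3  51.   86.5] z [60.9 66.4] top [826.   86.2 180.6  48.   89.9]
top [389.  92.] 635 [ 830.6 -163.7  127.1   40.6  -88.8] z [50.3 57. ] top [ 838.  -164.1  123.3   38.2  -80.8]
top [336. 129.] 610 [725.1  -2.3  79.7  76.4  -1.2] z [33.  37.2] top [ 7.251e+02 -2.300e+00  7.960e+01  7.640e+01 -7.000e-01]
top [221. 160.] 562 [636.4 333.1  74.2  61.6 -39.2] z [ 53.1 121.6] top [640.2 337.1  31.   28.6   3. ]
top [413. 152.] 538 [ 650.7 -219.4  241.7   32.8   88.6] z [39.3 44. ] top [ 653.9 -219.7  241.2   24.1   89.3]
top [375. 207.] 837 [ 484.6 -132.9  218.7  175.2  -85. ] z [76.4 81.6] top [ 484.4 -132.7  218.6  175.1  -84.8]
top [195. 224.] 3111 [451.7 414.6 218.8 168.4  89.1] z [14.  42.7] top [450.3 413.3  98.2   8.9  89.4]
top [144. 208.] 399 [501.4 556.4  50.4  50.   46.7] z [67.9 74.6] top [500.7 559.   46.8  44.1  51.3]
top [309. 236.] 486 [414.2  81.1  66.2  58.8  -4.8] z [33.  61.9] top [414.   81.2  44.6   9.6  -5. ]
top [271. 239.] 498 [407.  190.   66.2  59.3  -4.4] z [33.4 61. ] top [407.1 190.6  44.8  10.6  -5.5]
```

Request:
servo_tool:
  xyz:
    - [-0.15,0,0.4]
    - [0,0,0.8]
    - [0,0,0.8]
    - [0,0,0.8]
    - [0,0,0.8]
    - [0,0,0.8]
    - [0,0,0.4]
    - [0,0,0.2]
  delta_rot:
    - [0,0,0]
    - [0,0,0]
    - [0,0,0]
    - [0,0,0]
    - [0,0,0]
    - [0,0,0]
    - [0,0,0]
    - [0,0,0]
  hand: [-1,-1,-1,-1,-1,-1,-1,-1]

```text
t: 12.6
tool_pos: [0.4897, -0.199, 0.0499]
ee_rot: [-0.001, -0.044, 0.999, 0.001]
wrist_force: [-0.5, 0.6, -1.2]
opening: 0.0088
grip_force: 58.9
```

Request:
servo_tool:
  xyz:
    - [0,0,0.1]
    - [0,0,0.1]
    - [0,0,0]
  delta_rot:
    - [0,0,0]
    - [0,0,0]
    - [0,0,0]
  hand: [-1,-1,-1]

```text
t: 12.9
tool_pos: [0.4908, -0.2002, 0.0467]
ee_rot: [0.0, -0.043, 0.999, -0.0]
wrist_force: [0.2, -0.3, -0.5]
opening: 0.0084
grip_force: 58.9
```

Request:
servo_tool:
  xyz:
    - [0,0,0.06]
    - [0,0,0.06]
    - [0,0,0]
  delta_rot:
    - [0,0,0]
    - [0,0,0]
    - [0,0,0]
  hand: [-1,-1,-1]

```text
t: 13.2
tool_pos: [0.4911, -0.2012, 0.0451]
ee_rot: [0.001, -0.043, 0.999, -0.001]
wrist_force: [-2.7, -0.8, 8.7]
opening: 0.0087
grip_force: 60.1
```

Request:
servo_tool:
  xyz:
    - [0,0,0.06]
    - [0,0,0]
  delta_rot:
    - [0,0,0]
    - [0,0,0]
  hand: [-1,-1]

```text
t: 13.4
tool_pos: [0.4911, -0.2012, 0.045]
ee_rot: [0.001, -0.043, 0.999, -0.002]
wrist_force: [-6.2, 1.4, 20.5]
opening: 0.0085
grip_force: 61.7
```

Contact with the floor. I'll release with a partial opening and rise.

Request:
servo_tool:
  xyz:
    - [0,0,-0.06]
    - [0,0,0]
    - [0,0,0]
    - [0,0,0]
    - [0,0,-0.4]
    - [0,0,-0.8]
    - [0,0,-1]
    - [0,0,-1]
  delta_rot:
    - [0,0,0]
    - [0,0,0]
    - [0,0,0]
    - [0,0,0]
    - [0,0,0]
    - [0,0,0]
    - [0,0,0]
    - [0,0,0]
  hand: [-0.3,-0.3,-0.3,-0.3,-0.3,-0.3,-0.3,-0.3]

```text
t: 14.2
tool_pos: [0.49, -0.1998, 0.1244]
ee_rot: [-0.0, -0.043, 0.999, 0.0]
wrist_force: [0.1, -0.5, -0.3]
opening: 0.0302
grip_force: 0.0
```

Request:
servo_tool:
  xyz:
    - [0,0,-1]
    - [0,0,-1]
    - [0,0,0]
  delta_rot:
    - [0,0,0]
    - [0,0,0]
    - [0,0,0]
  hand: [0,0,0]

```text
t: 14.5
tool_pos: [0.4926, -0.2012, 0.1775]
ee_rot: [0.003, -0.043, 0.999, -0.002]
wrist_force: [1.0, -0.4, 0.6]
opening: 0.0429
grip_force: 0.0
```

```bash
python3 - <<'E'
from h import *
for n in('side','top'):
    p,W=cloud(n); print(n,'case',fit(sel(W,(.36,.62,-.28,.01),.070,.085)));P=sel(W,(.41,.57,-.23,-.17),.05,.069);print('bar',fit(P),np.median(P[:,2]))
    for nm,b in[('A',(.36,.46,.03,.13)),('B',(.35,.46,.14,.24))]: print(nm,fit(sel(W,b,.05,.065)))
go(413,82,150,180-5.3)
E
```

```text
side case [ 483.  -133.4  225.7  175.1  -85. ]
bar [ 5.121e+02 -1.889e+02  1.153e+02  3.790e+01 -3.000e-01] 0.06374787448981416
A [412.7  82.3  47.7  10.6  -4.8]
B [404.5 192.9  44.   11.1  -5.7]
top case [ 484.3 -133.   218.9  174.7  -84.9]
bar [ 498.1 -219.1  163.2   56.    15.1] 0.06407115680155036
A [414.   81.2  44.5   9.4  -4.7]
B [407.  190.4  44.8  10.8  -4.5]
now [ 490.8 -200.2  174. ] psi -175.0 turn [-0.01  0.02  2.24] | then shift [ 4.14 10.95  0.96] | shift w/o turn [ 2.12 11.52  0.94]
```

Request:
servo_tool:
  xyz:
    - [0,0,0]
    - [0,0,0]
    - [0,0,0]
    - [0.3,0.8,0]
    - [0.3,0.8,0]
    - [0.3,0.8,0]
    - [0.3,0.8,0]
    - [0.3,0.8,0]
  delta_rot:
    - [0,0,0.8]
    - [0,0,0.8]
    - [0,0,0.64]
    - [0,0,0]
    - [0,0,0]
    - [0,0,0]
    - [0,0,0]
    - [0,0,0]
  hand: [0,0,0,0,0,0,0,0]

```text
t: 15.4
tool_pos: [0.4607, -0.0957, 0.1718]
ee_rot: [-0.001, 0.046, 0.999, 0.0]
wrist_force: [-0.4, -0.9, 0.2]
opening: 0.0428
grip_force: 0.0
```

Request:
servo_tool:
  xyz:
    - [0.3,0.8,0]
    - [0.3,0.8,0]
    - [0.3,0.8,0]
    - [0.3,0.8,0.4]
    - [0.3,0.8,0.4]
    - [0.3,0.8,0.4]
    - [0.3,0.8,0.4]
    - [0.3,0.8,0.4]
  delta_rot:
    - [0,0,0]
    - [0,0,0]
    - [0,0,0]
    - [0,0,0]
    - [0,0,0]
    - [0,0,0]
    - [0,0,0]
    - [0,0,0]
  hand: [0,0,0,0,0,0,0,0]

```text
t: 16.2
tool_pos: [0.4155, 0.0687, 0.1216]
ee_rot: [-0.001, 0.046, 0.999, -0.0]
wrist_force: [0.2, 0.1, -0.3]
opening: 0.0427
grip_force: 0.0
```

Request:
servo_tool:
  xyz:
    - [0.24,0.55,0.4]
    - [0,0,0]
    - [0,0,0]
  delta_rot:
    - [0,0,0]
    - [0,0,0]
    - [0,0,0]
  hand: [0,0,0]

```text
t: 16.5
tool_pos: [0.4115, 0.082, 0.1125]
ee_rot: [-0.001, 0.046, 0.999, -0.0]
wrist_force: [-0.8, 0.2, -0.3]
opening: 0.0425
grip_force: 0.0
```

```bash
python3 - <<'E'
from h import *
p,W=cloud('side');print(fit(sel(W,(.33,.49,.03,.14),.015,.034)),fit(sel(W,(.36,.46,.03,.13),.05,.065)))
go(413,82,37.5,180-5)
E
```

```text
[411.9  83.1  68.3  63.7  -4.2] [412.1  82.   46.9  12.8  -4.6]
now [412.3  81.7 113. ] psi 174.7 turn [-0.01 -0.01 -0.07] | then shift [-0.03  0.01  3.02] | shift w/o turn [-0.03  0.02  3.02]
```

Request:
servo_tool:
  xyz:
    - [0,0,0.6]
    - [0,0,0.8]
    - [0,0,0.8]
    - [0,0,0.5]
    - [0,0,0.3]
    - [0,0,0]
    - [0,0,0]
    - [0,0,0]
  delta_rot:
    - [0,0,0]
    - [0,0,0]
    - [0,0,0]
    - [0,0,0]
    - [0,0,0]
    - [0,0,0]
    - [0,0,0]
    - [0,0,0]
  hand: [0,0,0,0,0,0,-1,-1]

```text
t: 17.35
tool_pos: [0.4134, 0.082, 0.0391]
ee_rot: [0.001, 0.046, 0.999, 0.0]
wrist_force: [-0.2, -0.6, -0.2]
opening: 0.0144
grip_force: 0.0
```

Request:
servo_tool:
  xyz:
    - [0,0,0]
    - [0,0,0]
    - [0,0,0]
  delta_rot:
    - [0,0,0]
    - [0,0,0]
    - [0,0,0]
  hand: [-1,-1,-1]

```text
t: 17.65
tool_pos: [0.4134, 0.0819, 0.039]
ee_rot: [0.001, 0.046, 0.999, -0.0]
wrist_force: [0.4, -1.5, 5.2]
opening: 0.0087
grip_force: 59.2
```

Request:
servo_tool:
  xyz:
    - [0,0,-0.4]
    - [0,0,-0.8]
    - [0,0,-1]
    - [0,0,-1]
    - [0,0,-1]
    - [0,0,-1]
    - [0,0,-0.3]
    - [0,0,0]
  delta_rot:
    - [0,0,0]
    - [0,0,0]
    - [0,0,0]
    - [0,0,0]
    - [0,0,0]
    - [0,0,0]
    - [0,0,0]
    - [0,0,0]
  hand: [-1,-1,-1,-1,-1,-1,-1,-1]

```text
t: 18.45
tool_pos: [0.4133, 0.0823, 0.1767]
ee_rot: [0.001, 0.046, 0.999, 0.0]
wrist_force: [-0.1, -0.7, -0.8]
opening: 0.0086
grip_force: 58.6
```

```bash
python3 - <<'E'
from h import *
go(484,-133,175,185)
E
```

```text
now [413.3  82.3 176.7] psi 174.7 turn [ 0.    0.03 -2.24] | then shift [-2.07 -8.83  0.07] | shift w/o turn [-3.61 -8.32  0.07]
```

Request:
servo_tool:
  xyz:
    - [0,0,0]
    - [0,0,0]
    - [0,0,0]
    - [-0.19,-0.8,0]
    - [-0.19,-0.8,0]
    - [-0.19,-0.8,0]
    - [-0.19,-0.8,0]
    - [-0.19,-0.8,0]
  delta_rot:
    - [0,0,-0.8]
    - [0,0,-0.8]
    - [0,0,-0.64]
    - [0,0,0]
    - [0,0,0]
    - [0,0,0]
    - [0,0,0]
    - [0,0,0]
  hand: [-1,-1,-1,-1,-1,-1,-1,-1]

```text
t: 19.25
tool_pos: [0.4437, -0.0159, 0.174]
ee_rot: [-0.002, -0.043, 0.999, 0.0]
wrist_force: [0.8, -0.0, -0.9]
opening: 0.0087
grip_force: 58.6
```

Request:
servo_tool:
  xyz:
    - [-0.19,-0.8,0]
    - [-0.19,-0.8,0]
    - [-0.19,-0.8,0]
    - [-0.19,-0.8,0]
    - [-0.19,-0.8,0]
    - [-0.17,-0.8,0]
    - [0,0,0]
    - [0,0,0]
  delta_rot:
    - [0,0,0]
    - [0,0,0]
    - [0,0,0]
    - [0,0,0]
    - [0,0,0]
    - [0,0,0]
    - [0,0,0]
    - [0,0,0]
  hand: [-1,-1,-1,-1,-1,-1,-1,-1]

```text
t: 20.05
tool_pos: [0.482, -0.132, 0.1742]
ee_rot: [-0.001, -0.043, 0.999, 0.001]
wrist_force: [-0.8, -0.4, -0.4]
opening: 0.0085
grip_force: 58.6
```

```bash
python3 - <<'E'
from h import *
for n in('side','top'):
    p,W=cloud(n); print(n,'case',fit(sel(W,(.36,.62,-.28,.01),.070,.085)))
    for nm,b in[('B',(.35,.46,.14,.24))]: print(nm,fit(sel(W,b,.05,.065)))
go(484,-133,48,185)
cv2.imwrite('pics/s4.png',cv2.resize(p[140:260,320:460,::-1],None,fx=4,fy=4))
E
```

```text
side case [ 483.  -131.7  225.7  175.1  -85.2]
B [404.2 192.8  45.8  11.7  -3.6]
top case [ 482.2 -106.   174.8  164.5    5. ]
B [407.  190.5  44.7  10.6  -4.1]
now [ 482.1 -131.5  174.8] psi -175.0 turn [ 0.02 -0.02  0.  ] | then shift [-0.07 -0.07  5.07] | shift w/o turn [-0.08 -0.07  5.07]
```

View pics/s4.png

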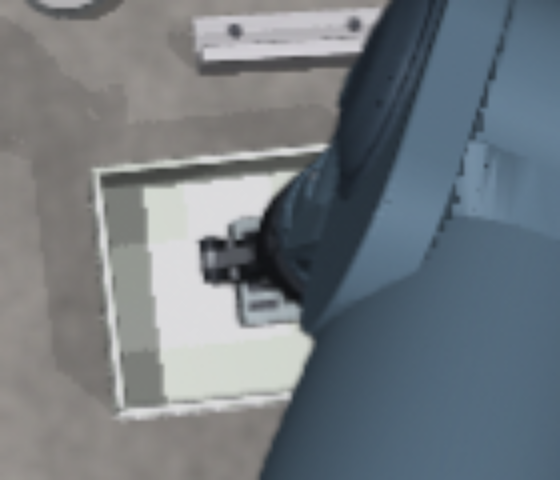

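The arm hides part of the case, and the basket hangs at about (270,270) in the crop, over the middle row. I'll lower it.

Request:
servo_tool:
  xyz:
    - [-0.07,-0.07,0.5]
    - [0,0,0.8]
    - [0,0,0.8]
    - [0,0,0.8]
    - [0,0,0.8]
    - [0,0,0.8]
    - [0,0,0.4]
    - [0,0,0.15]
  delta_rot:
    - [0,0,0]
    - [0,0,0]
    - [0,0,0]
    - [0,0,0]
    - [0,0,0]
    - [0,0,0]
    - [0,0,0]
    - [0,0,0]
  hand: [-1,-1,-1,-1,-1,-1,-1,-1]

```text
t: 20.95
tool_pos: [0.4837, -0.1332, 0.048]
ee_rot: [-0.001, -0.044, 0.999, 0.001]
wrist_force: [0.2, 0.9, 0.1]
opening: 0.0083
grip_force: 58.6
```

Request:
servo_tool:
  xyz:
    - [0,0,0.06]
    - [0,0,0.06]
    - [0,0,0]
  delta_rot:
    - [0,0,0]
    - [0,0,0]
    - [0,0,0]
  hand: [-1,-1,-1]

```text
t: 21.25
tool_pos: [0.4856, -0.1344, 0.0472]
ee_rot: [0.001, -0.043, 0.999, -0.0]
wrist_force: [-0.9, -0.0, -0.9]
opening: 0.0086
grip_force: 58.6
```

Request:
servo_tool:
  xyz:
    - [0,0,0.06]
    - [0,0,0.04]
    - [0,0,0]
  delta_rot:
    - [0,0,0]
    - [0,0,0]
    - [0,0,0]
  hand: [-1,-1,-1]

```text
t: 21.55
tool_pos: [0.4857, -0.1348, 0.045]
ee_rot: [0.001, -0.043, 0.999, -0.001]
wrist_force: [-0.7, -1.1, 4.2]
opening: 0.009
grip_force: 59.3
```

Request:
servo_tool:
  xyz:
    - [0,0,0.04]
    - [0,0,0]
  delta_rot:
    - [0,0,0]
    - [0,0,0]
  hand: [-1,-1]

```text
t: 21.75
tool_pos: [0.4857, -0.1348, 0.0449]
ee_rot: [0.001, -0.043, 0.999, -0.001]
wrist_force: [-4.8, 0.1, 13.0]
opening: 0.0086
grip_force: 60.5
```

Request:
servo_tool:
  xyz:
    - [0,0,-0.04]
    - [0,0,0]
    - [0,0,0]
    - [0,0,0]
    - [0,0,-0.4]
    - [0,0,-0.8]
    - [0,0,-1]
    - [0,0,-1]
  delta_rot:
    - [0,0,0]
    - [0,0,0]
    - [0,0,0]
    - [0,0,0]
    - [0,0,0]
    - [0,0,0]
    - [0,0,0]
    - [0,0,0]
  hand: [-0.3,-0.3,-0.3,-0.3,-0.3,-0.3,-0.3,-0.3]

```text
t: 22.55
tool_pos: [0.4848, -0.134, 0.1253]
ee_rot: [-0.0, -0.043, 0.999, 0.0]
wrist_force: [0.6, -0.2, -0.5]
opening: 0.0298
grip_force: 0.0
```

Request:
servo_tool:
  xyz:
    - [0,0,-1]
    - [0,0,-0.8]
    - [0,0,0]
  delta_rot:
    - [0,0,0.8]
    - [0,0,0.8]
    - [0,0,0.6]
  hand: [0,0,0]

```text
t: 22.85
tool_pos: [0.4872, -0.135, 0.1729]
ee_rot: [0.003, 0.046, 0.999, -0.001]
wrist_force: [-0.5, -0.7, -0.7]
opening: 0.0433
grip_force: 0.0
```

```bash
python3 - <<'E'
from h import *
go(405.7,191.5,120,180-4.5)
E
```

```text
now [ 487.2 -135.   172.9] psi 174.8 turn [-0.03  0.08 -0.16] | then shift [ 4.27 12.76  2.12] | shift w/o turn [ 4.45 12.71  2.07]
```

Request:
servo_tool:
  xyz:
    - [0.27,0.8,0]
    - [0.27,0.8,0]
    - [0.27,0.8,0]
    - [0.27,0.8,0]
    - [0.27,0.8,0]
    - [0.27,0.8,0]
    - [0.27,0.8,0]
    - [0.27,0.8,0]
  delta_rot:
    - [0,0,-0.1]
    - [0,0,0]
    - [0,0,0]
    - [0,0,0]
    - [0,0,0]
    - [0,0,0]
    - [0,0,0]
    - [0,0,0]
  hand: [0,0,0,0,0,0,0,0]

```text
t: 23.65
tool_pos: [0.4441, 0.0306, 0.1697]
ee_rot: [0.0, 0.041, 0.999, -0.0]
wrist_force: [0.9, -0.6, 0.1]
opening: 0.0429
grip_force: 0.0
```

Request:
servo_tool:
  xyz:
    - [0.27,0.8,0.3]
    - [0.27,0.8,0.3]
    - [0.27,0.8,0.3]
    - [0.27,0.8,0.3]
    - [0.27,0.8,0.3]
    - [0.27,0.8,0.3]
    - [0.27,0.8,0.3]
    - [0.27,0.7,0]
  delta_rot:
    - [0,0,0]
    - [0,0,0]
    - [0,0,0]
    - [0,0,0]
    - [0,0,0]
    - [0,0,0]
    - [0,0,0]
    - [0,0,0]
  hand: [0,0,0,0,0,0,0,0]

```text
t: 24.45
tool_pos: [0.4023, 0.1919, 0.1162]
ee_rot: [-0.001, 0.04, 0.999, -0.0]
wrist_force: [-0.7, -0.7, 0.7]
opening: 0.0429
grip_force: 0.0
```

Request:
servo_tool:
  xyz:
    - [0,0,0]
    - [0,0,0]
  delta_rot:
    - [0,0,0]
    - [0,0,0]
  hand: [0,0]

```text
t: 24.65
tool_pos: [0.4035, 0.1912, 0.117]
ee_rot: [0.0, 0.04, 0.999, -0.0]
wrist_force: [0.7, 0.2, 0.3]
opening: 0.0426
grip_force: 0.0
```

```bash
python3 - <<'E'
from h import *
p,W=cloud('side');print(fit(sel(W,(.33,.49,.14,.25),.015,.034)),fit(sel(W,(.36,.46,.14,.24),.05,.065)))
go(405.7,191.5,37.5,180-4.5)
E
```

```text
[404.7 193.   67.4  60.2  -5.3] [403.9 192.8  45.3  10.5  -4.3]
now [403.6 190.8 117. ] psi 175.3 turn [-0.    0.01 -0.03] | then shift [-0.08  0.03  3.18] | shift w/o turn [-0.08  0.04  3.18]
```

Request:
servo_tool:
  xyz:
    - [-0.07,0.03,0.6]
    - [0,0,0.8]
    - [0,0,0.8]
    - [0,0,0.5]
    - [0,0,0.4]
    - [0,0,0.06]
    - [0,0,0]
    - [0,0,0]
  delta_rot:
    - [0,0,0]
    - [0,0,0]
    - [0,0,0]
    - [0,0,0]
    - [0,0,0]
    - [0,0,0]
    - [0,0,0]
    - [0,0,0]
  hand: [0,0,0,0,0,0,-1,-1]

```text
t: 25.5
tool_pos: [0.4058, 0.1918, 0.0382]
ee_rot: [0.001, 0.041, 0.999, 0.0]
wrist_force: [0.4, 0.1, 0.3]
opening: 0.0148
grip_force: 0.0
```

Request:
servo_tool:
  xyz:
    - [0,0,0]
    - [0,0,0]
    - [0,0,0]
  delta_rot:
    - [0,0,0]
    - [0,0,0]
    - [0,0,0]
  hand: [-1,-1,-1]

```text
t: 25.8
tool_pos: [0.4057, 0.1918, 0.0381]
ee_rot: [0.001, 0.041, 0.999, -0.0]
wrist_force: [0.3, -1.6, 2.9]
opening: 0.0089
grip_force: 59.3
```

Request:
servo_tool:
  xyz:
    - [0,0,-0.4]
    - [0,0,-0.8]
    - [0,0,-1]
    - [0,0,-1]
    - [0,0,-1]
    - [0,0,-1]
    - [0,0,-0.3]
    - [0,0,0]
  delta_rot:
    - [0,0,0]
    - [0,0,0]
    - [0,0,0]
    - [0,0,0]
    - [0,0,0]
    - [0,0,-0.8]
    - [0,0,-0.8]
    - [0,0,-0.45]
  hand: [-1,-1,-1,-1,-1,-1,-1,-1]

```text
t: 26.6
tool_pos: [0.4061, 0.1922, 0.1774]
ee_rot: [0.002, -0.042, 0.999, 0.001]
wrist_force: [0.5, 0.5, -1.2]
opening: 0.0087
grip_force: 58.9
```

```bash
python3 - <<'E'
from h import *
for n in('side','top'):
    p,W=cloud(n); print(n,'case',fit(sel(W,(.36,.62,-.28,.01),.070,.085)))
    for b in((-.16,-.11),(-.23,-.18)):
        P=sel(W,(.42,.55,*b),.062,.0695);print(fit(P) if len(P)>4 else 0,len(P))
go(478,-67,175,185)
cv2.imwrite('pics/t5.png',cv2.resize(p[140:260,320:460,::-1],None,fx=4,fy=4))
E
```

```text
side case [ 473.1 -134.4  227.5  155.6  -84.9]
[ 506.6 -123.1   28.9   10.5    7.4] 22
[ 489.2 -200.9   70.    14.6    5.1] 61
top case [ 484.4 -133.3  219.3  174.9  -84.9]
[ 516.  -124.6   44.9    9.9    7.3] 57
[ 492.  -201.9   67.2    9.6    5.7] 74
now [405.2 191.9 175.9] psi -175.3 turn [ 0.    0.01 -0.05] | then shift [ -2.   -10.57   0.04] | shift w/o turn [ -2.05 -10.56   0.04]
```

View pics/t5.png

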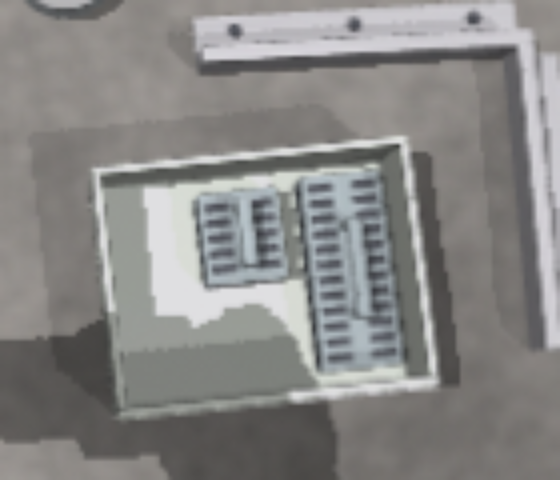

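The crop shows the long basket well seated in the right row, but the short one has been knocked towards the far wall, centred at about (245,237), still flat. There is free floor at the near left, so the last basket goes there, at case frame (-40, +64).

```bash
python3 - <<'E'
from h import *
go(438.6,-73,175,185)
E
```

```text
now [405.2 191.9 175.9] psi -175.3 turn [ 0.    0.01 -0.05] | then shift [ -0.41 -10.67   0.04] | shift w/o turn [ -0.46 -10.67   0.03]
```

Request:
servo_tool:
  xyz:
    - [-0.03,-0.8,0]
    - [-0.03,-0.8,0]
    - [-0.03,-0.8,0]
    - [-0.03,-0.8,0]
    - [-0.03,-0.8,0]
    - [-0.03,-0.8,0]
    - [-0.03,-0.8,0]
    - [-0.03,-0.8,0]
  delta_rot:
    - [0,0,0]
    - [0,0,0]
    - [0,0,0]
    - [0,0,0]
    - [0,0,0]
    - [0,0,0]
    - [0,0,0]
    - [0,0,0]
  hand: [-1,-1,-1,-1,-1,-1,-1,-1]

```text
t: 27.5
tool_pos: [0.4238, 0.0321, 0.1749]
ee_rot: [-0.0, -0.041, 0.999, 0.0]
wrist_force: [-0.5, -0.5, -0.4]
opening: 0.0086
grip_force: 58.9
```

Request:
servo_tool:
  xyz:
    - [-0.03,-0.8,0]
    - [-0.03,-0.8,0]
    - [-0.03,-0.8,0]
    - [-0.03,-0.8,0]
    - [-0.03,-0.8,0]
    - [-0.03,-0.27,0]
    - [0,0,0]
    - [0,0,0]
  delta_rot:
    - [0,0,0]
    - [0,0,0]
    - [0,0,0]
    - [0,0,0]
    - [0,0,0]
    - [0,0,0]
    - [0,0,0]
    - [0,0,0]
  hand: [-1,-1,-1,-1,-1,-1,-1,-1]

```text
t: 28.3
tool_pos: [0.4372, -0.0725, 0.1749]
ee_rot: [-0.0, -0.041, 0.999, 0.0]
wrist_force: [-0.3, 0.5, -0.1]
opening: 0.0088
grip_force: 58.9
```

```bash
python3 - <<'E'
from h import *
p,W=cloud('side'); print('case',fit(sel(W,(.36,.62,-.28,.01),.070,.085)))
for b in((-.16,-.11),(-.23,-.18)):
        P=sel(W,(.42,.55,*b),.062,.0695);print(fit(P) if len(P)>4 else 0,len(P))
go(438.6,-73,47,185)
E
```

```text
case [ 482.6 -133.4  225.5  175.1  -85.4]
[ 520.7 -121.7   31.7   11.1    3.1] 24
0 2
now [437.2 -72.4 174.9] psi -175.2 turn [ 0.01 -0.01 -0.05] | then shift [-0.05 -0.03  5.12] | shift w/o turn [-0.06 -0.03  5.12]
```

Request:
servo_tool:
  xyz:
    - [-0.05,-0.03,0.5]
    - [0,0,0.8]
    - [0,0,0.8]
    - [0,0,0.8]
    - [0,0,0.8]
    - [0,0,0.8]
    - [0,0,0.4]
    - [0,0,0.15]
  delta_rot:
    - [0,0,0]
    - [0,0,0]
    - [0,0,0]
    - [0,0,0]
    - [0,0,0]
    - [0,0,0]
    - [0,0,0]
    - [0,0,0]
  hand: [-1,-1,-1,-1,-1,-1,-1,-1]

```text
t: 29.15
tool_pos: [0.4379, -0.073, 0.0479]
ee_rot: [-0.001, -0.042, 0.999, 0.0]
wrist_force: [0.8, 0.3, -0.5]
opening: 0.0084
grip_force: 58.8
```

Request:
servo_tool:
  xyz:
    - [0,0,0.1]
    - [0,0,0.06]
    - [0,0,0]
  delta_rot:
    - [0,0,0]
    - [0,0,0]
    - [0,0,0]
  hand: [-1,-1,-1]

```text
t: 29.45
tool_pos: [0.4395, -0.074, 0.0453]
ee_rot: [0.001, -0.041, 0.999, -0.0]
wrist_force: [0.2, -0.3, -0.5]
opening: 0.0088
grip_force: 58.8
```

Request:
servo_tool:
  xyz:
    - [0,0,0.05]
    - [0,0,0]
  delta_rot:
    - [0,0,0]
    - [0,0,0]
  hand: [-1,-1]

```text
t: 29.65
tool_pos: [0.4396, -0.0743, 0.0441]
ee_rot: [0.001, -0.041, 0.999, -0.0]
wrist_force: [-0.5, -0.8, 2.2]
opening: 0.0085
grip_force: 59.2
```

Request:
servo_tool:
  xyz:
    - [0,0,0.02]
    - [0,0,0]
    - [0,0,0]
    - [0,0,0]
    - [0,0,-0.4]
    - [0,0,-0.8]
    - [0,0,-1]
    - [0,0,-1]
  delta_rot:
    - [0,0,0]
    - [0,0,0]
    - [0,0,0]
    - [0,0,0]
    - [0,0,0]
    - [0,0,0]
    - [0,0,0]
    - [0,0,0]
  hand: [-0.3,-0.3,-0.3,-0.3,-0.3,-0.3,-0.3,-0.3]

```text
t: 30.45
tool_pos: [0.4386, -0.0737, 0.1244]
ee_rot: [-0.0, -0.041, 0.999, 0.0]
wrist_force: [0.3, -0.4, -0.3]
opening: 0.0301
grip_force: 0.0
```

Request:
servo_tool:
  xyz:
    - [0,0,-1]
    - [0,0,-0.8]
    - [0,0,0]
    - [0,0,0]
    - [0,0,0]
    - [0,0,0]
    - [0,0,0]
    - [0,0,0]
  delta_rot:
    - [0,0,1]
    - [0,0,1]
    - [0,0,1]
    - [0,0,1]
    - [0,0,1]
    - [0,0,1]
    - [0,0,1]
    - [0,0,1]
  hand: [0,0,0,0,0,0,0,0]

```text
t: 31.25
tool_pos: [0.4389, -0.0738, 0.1688]
ee_rot: [0.0, 0.277, 0.961, -0.0]
wrist_force: [-0.4, 0.9, 0.3]
opening: 0.0428
grip_force: 0.0
```

Request:
servo_tool:
  xyz:
    - [0,0,0]
    - [0,0,0]
    - [0,0,0]
    - [0,0,0]
    - [0,0,0]
    - [0,0,0]
    - [0,0,0]
    - [0,0,0]
  delta_rot:
    - [0,0,1]
    - [0,0,1]
    - [0,0,1]
    - [0,0,1]
    - [0,0,1]
    - [0,0,1]
    - [0,0,1]
    - [0,0,1]
  hand: [0,0,0,0,0,0,0,0]

```text
t: 32.05
tool_pos: [0.4389, -0.0738, 0.1688]
ee_rot: [0.0, 0.565, 0.825, 0.0]
wrist_force: [-0.3, 0.6, -0.0]
opening: 0.0425
grip_force: 0.0
```

Request:
servo_tool:
  xyz:
    - [0,0,0]
    - [0,0,0]
    - [0,0,0]
    - [0,0,0]
    - [0,0,0]
    - [0,0,0]
  delta_rot:
    - [0,0,1]
    - [0,0,1]
    - [0,0,1]
    - [0,0,1]
    - [0,0,1]
    - [0,0,0]
  hand: [0,0,0,0,0,0]

```text
t: 32.65
tool_pos: [0.4389, -0.0739, 0.1687]
ee_rot: [0.0, 0.716, 0.698, 0.0]
wrist_force: [-0.3, 0.5, 0.5]
opening: 0.0427
grip_force: 0.0
```

```bash
python3 - <<'E'
from h import *
for n in('side','top'):
    p,W=cloud(n); P=sel(W,(.3,.6,.3,.53),.03,.06);print('lidbar',fit(P),np.median(P[:,2]));print('lid',fit(sel(W,(.34,.56,.29,.54),.008,.06)))
go(449.8,414,100,89)
E
```

```text
lidbar [449.3 415.1  99.6  11.5  88.4] 0.041553876002382875
lid [449.8 422.9 233.3 171.3  89. ]
lidbar [450.3 412.7  98.8   9.1  89.5] 0.04275195822183238
lid [455.3 422.8 235.2 187.2  89.3]
now [439.  -73.9 168.5] psi 88.6 turn [ 0.01  0.   -0.09] | then shift [19.52  0.09  2.74] | shift w/o turn [19.52 -0.05  2.74]
```

Request:
servo_tool:
  xyz:
    - [0.6,0,0]
    - [0.9,0,0]
    - [0.9,0,0]
    - [0.9,0,0]
    - [0.9,0,0]
    - [0.9,0,0]
    - [0.9,0,0]
    - [0.9,0,0]
  delta_rot:
    - [0,0,0]
    - [0,0,0]
    - [0,0,0]
    - [0,0,0]
    - [0,0,0]
    - [0,0,0]
    - [0,0,0]
    - [0,0,0]
  hand: [0,0,0,0,0,0,0,0]

```text
t: 33.55
tool_pos: [0.4434, 0.0995, 0.1683]
ee_rot: [0.0, 0.716, 0.698, 0.0]
wrist_force: [-0.2, -0.0, -0.4]
opening: 0.0428
grip_force: 0.0
```

Request:
servo_tool:
  xyz:
    - [0.9,0,0.2]
    - [0.9,0,0.2]
    - [0.9,0,0.2]
    - [0.9,0,0.2]
    - [0.9,0,0.2]
    - [0.9,0,0.2]
    - [0.9,0,0.2]
    - [0.9,0,0.2]
  delta_rot:
    - [0,0,0]
    - [0,0,0]
    - [0,0,0]
    - [0,0,0]
    - [0,0,0]
    - [0,0,0]
    - [0,0,0]
    - [0,0,0]
  hand: [0,0,0,0,0,0,0,0]

```text
t: 34.35
tool_pos: [0.4482, 0.2795, 0.128]
ee_rot: [0.0, 0.716, 0.698, -0.0]
wrist_force: [-0.5, -0.8, -1.0]
opening: 0.0428
grip_force: 0.0
```

Request:
servo_tool:
  xyz:
    - [0.9,0,0.2]
    - [0.9,0,0.2]
    - [0.9,0,0.2]
    - [0.9,0,0.2]
    - [0.9,0,0.2]
    - [0.9,0,0.2]
    - [0,0,0]
    - [0,0,0]
  delta_rot:
    - [0,0,0]
    - [0,0,0]
    - [0,0,0]
    - [0,0,0]
    - [0,0,0]
    - [0,0,0]
    - [0,0,0]
    - [0,0,0]
  hand: [0,0,0,0,0,0,0,0]

```text
t: 35.15
tool_pos: [0.4515, 0.4133, 0.0978]
ee_rot: [0.0, 0.716, 0.698, -0.0]
wrist_force: [-0.2, 0.4, -0.5]
opening: 0.0424
grip_force: 0.0
```

```bash
python3 - <<'E'
from h import *
go(449.8,414,19.5,89)
E
```

```text
now [451.5 413.3  97.8] psi 88.6 turn [-0.    0.01 -0.09] | then shift [ 0.03 -0.07  3.13] | shift w/o turn [ 0.03 -0.07  3.13]
```

Request:
servo_tool:
  xyz:
    - [0.03,-0.07,0.6]
    - [0,0,0.8]
    - [0,0,0.8]
    - [0,0,0.5]
    - [0,0,0.4]
    - [0,0,0.03]
    - [0,0,0]
    - [0,0,0]
  delta_rot:
    - [0,0,-0.09]
    - [0,0,0]
    - [0,0,0]
    - [0,0,0]
    - [0,0,0]
    - [0,0,0]
    - [0,0,0]
    - [0,0,0]
  hand: [0,0,0,0,0,0,-1,-1]

```text
t: 35.95
tool_pos: [0.4508, 0.4147, 0.0207]
ee_rot: [0.0, 0.714, 0.7, 0.001]
wrist_force: [1.2, -0.1, 0.1]
opening: 0.0143
grip_force: 0.0
```

Request:
servo_tool:
  xyz:
    - [0,0,0]
    - [0,0,0]
    - [0,0,0]
  delta_rot:
    - [0,0,0]
    - [0,0,0]
    - [0,0,0]
  hand: [-1,-1,-1]

```text
t: 36.25
tool_pos: [0.4509, 0.4148, 0.0209]
ee_rot: [0.0, 0.714, 0.7, 0.001]
wrist_force: [-0.6, -0.6, 5.2]
opening: 0.0088
grip_force: 59.4
```

Request:
servo_tool:
  xyz:
    - [0,0,-0.4]
    - [0,0,-0.8]
    - [0,0,-1]
    - [0,0,-1]
    - [0,0,-1]
    - [0,0,-1]
    - [0,0,-0.8]
    - [0,0,0]
  delta_rot:
    - [0,0,0]
    - [0,0,0]
    - [0,0,0]
    - [0,0,0]
    - [0,0,0]
    - [0,0,0]
    - [0,0,0]
    - [0,0,0]
  hand: [-1,-1,-1,-1,-1,-1,-1,-1]

```text
t: 37.05
tool_pos: [0.4514, 0.4154, 0.173]
ee_rot: [0.0, 0.714, 0.7, 0.003]
wrist_force: [1.2, -0.0, -2.4]
opening: 0.0089
grip_force: 58.7
```

```bash
python3 - <<'E'
from h import *
s=get_state();print(s['wrist_force'],s['wrist_torque'],s['opening'])
for n in('side','top'):
    p,W=cloud(n)
    P=sel(W,(.33,.58,.28,.55),.15,.175) if 0 else sel(W,(.33,.58,.28,.55),.135,.185);print('lid',fit(P),np.percentile(P[:,2],[2,50,98]),len(P))
    P=P[P[:,2]<np.median(P[:,2])+.006]; A=np.c_[P[:,:2]-[.45,.414],np.ones(len(P))]; print('plane',np.linalg.lstsq(A,P[:,2],rcond=None)[0])
    P=sel(W,(.36,.62,-.28,.01),.070,.085);print('case',fit(P))
    cv2.imwrite(f'pics/{n}6.png',p[:,:,::-1])
    if n=='top': cv2.imwrite('pics/t6.png',cv2.resize(p[140:260,320:460,::-1],None,fx=4,fy=4))
go(483.7,-133,175,95)
E
```

```text
[ 1.15520811 -0.02394308 -2.42918814] [ 0.09880496 -0.01152202  0.03202662] 0.008863903355389337
lid [450.8 415.8 219.2 170.5  88.6] [0.16112344 0.16418074 0.16739112] 5336
plane [0.00446815 0.00511765 0.16410883]
case [ 483.1 -132.8  225.9  176.   -85.2]
lid [452.3 413.6 220.6 168.9  89.2] [0.15997777 0.16323459 0.16670218] 3934
plane [0.00196949 0.00200825 0.16330343]
case [ 484.5 -133.4  219.4  175.1  -85. ]
now [449.9 414.2 169.3] psi 88.9 turn [-0.    0.   -1.33] | then shift [-21.92  -0.56  -0.23] | shift w/o turn [-21.86   1.77  -0.22]
```

View pics/t6.png

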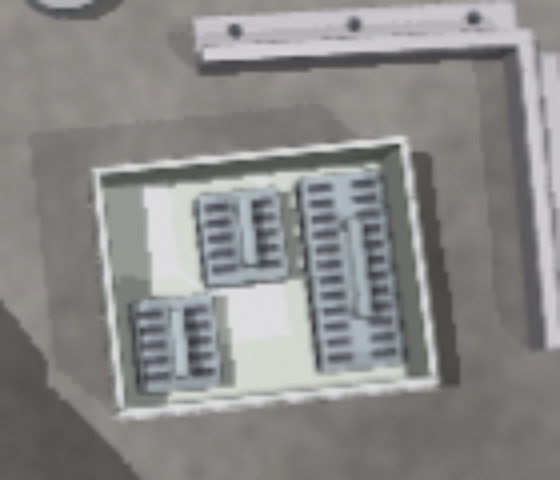

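All three baskets lie flat side by side in the case, with handles at about (180,342), (245,238) and (362,268) in the crop. The lid is held level.

Request:
servo_tool:
  xyz:
    - [0,0,0]
    - [0,0,0]
    - [-0.5,0,0]
    - [-0.8,0,0]
    - [-0.9,0,0]
    - [-0.9,0,0]
    - [-0.9,0,0]
    - [-0.9,0,0]
  delta_rot:
    - [0,0,-0.7]
    - [0,0,-0.63]
    - [0,0,0]
    - [0,0,0]
    - [0,0,0]
    - [0,0,0]
    - [0,0,0]
    - [0,0,0]
  hand: [-1,-1,-1,-1,-1,-1,-1,-1]

```text
t: 37.95
tool_pos: [0.4597, 0.29, 0.1683]
ee_rot: [-0.0, 0.676, 0.737, -0.001]
wrist_force: [-0.4, -0.2, -2.4]
opening: 0.0087
grip_force: 58.7
```

Request:
servo_tool:
  xyz:
    - [-0.9,0,0]
    - [-0.9,0,0]
    - [-0.9,0,0]
    - [-0.9,0,0]
    - [-0.9,0,0]
    - [-0.9,0,0]
    - [-0.9,0,0]
    - [-0.9,0,0]
  delta_rot:
    - [0,0,0]
    - [0,0,0]
    - [0,0,0]
    - [0,0,0]
    - [0,0,0]
    - [0,0,0]
    - [0,0,0]
    - [0,0,0]
  hand: [-1,-1,-1,-1,-1,-1,-1,-1]

```text
t: 38.75
tool_pos: [0.475, 0.1111, 0.1685]
ee_rot: [-0.001, 0.676, 0.737, -0.001]
wrist_force: [-0.1, -0.3, -2.9]
opening: 0.0085
grip_force: 58.7
```

Request:
servo_tool:
  xyz:
    - [-0.9,0,0]
    - [-0.9,0,0]
    - [-0.9,-0.1,0]
    - [-0.9,-0.1,0]
    - [-0.9,-0.1,0]
    - [-0.9,-0.1,0]
    - [-0.9,-0.1,0]
    - [-0.9,-0.06,0]
  delta_rot:
    - [0,0,0]
    - [0,0,0]
    - [0,0,0]
    - [0,0,0]
    - [0,0,0]
    - [0,0,0]
    - [0,0,0]
    - [0,0,0]
  hand: [-1,-1,-1,-1,-1,-1,-1,-1]

```text
t: 39.55
tool_pos: [0.4763, -0.0688, 0.1686]
ee_rot: [-0.001, 0.676, 0.737, -0.001]
wrist_force: [-0.4, 0.2, -2.3]
opening: 0.0083
grip_force: 58.7
```

Request:
servo_tool:
  xyz:
    - [-0.7,0,0]
    - [-0.4,0,0]
    - [0,0,0]
    - [0,0,0]
    - [0,0,0]
  delta_rot:
    - [0,0,0]
    - [0,0,0]
    - [0,0,0]
    - [0,0,0]
    - [0,0,0]
  hand: [-1,-1,-1,-1,-1]

```text
t: 40.05
tool_pos: [0.4801, -0.0942, 0.1695]
ee_rot: [-0.0, 0.675, 0.737, -0.0]
wrist_force: [-0.8, -0.0, -2.9]
opening: 0.0089
grip_force: 58.7
```

```bash
python3 - <<'E'
from h import *
for n in('side','top'):
    p,W=cloud(n)
    P=sel(W,(.33,.62,-.3,.05),.152,.175);print(n,'lid',fit(P),np.percentile(P[:,2],[2,50,98]),len(P))
    P=sel(W,(.36,.62,-.28,.01),.070,.085);print('case',fit(P) if len(P)>4 else 0)
go(483.7,-133,100,95)
E
```

```text
side lid [480.2 -94.6 222.4 170.1 -85.1] [0.15866006 0.16193815 0.16512199] 2269
case [ 483.2 -133.   225.7  175.4  -85.2]
top lid [477.1 -42.1 170.5 112.3   4.7] [0.15813903 0.16143105 0.16463871] 2424
case 0
now [480.4 -94.3 169.7] psi 95.1 turn [-0.   -0.    0.01] | then shift [-1.56 -0.    2.79] | shift w/o turn [-1.56 -0.    2.79]
```

Request:
servo_tool:
  xyz:
    - [-0.8,0,0]
    - [-0.76,0,0]
    - [0,0,0.4]
    - [0,0,0.7]
    - [0,0,0.7]
    - [0,0,0.5]
    - [0,0,0.3]
    - [0,0,0]
  delta_rot:
    - [0,0,0]
    - [0,0,0]
    - [0,0,0]
    - [0,0,0]
    - [0,0,0]
    - [0,0,0]
    - [0,0,0]
    - [0,0,0]
  hand: [-1,-1,-1,-1,-1,-1,-1,-1]

```text
t: 40.95
tool_pos: [0.4828, -0.1327, 0.1035]
ee_rot: [-0.001, 0.675, 0.738, -0.0]
wrist_force: [0.4, 0.6, -2.8]
opening: 0.0086
grip_force: 58.7
```

Request:
servo_tool:
  xyz:
    - [0,0,0]
    - [0,0,0]
  delta_rot:
    - [0,0,0]
    - [0,0,0]
  hand: [-1,-1]

```text
t: 41.15
tool_pos: [0.4846, -0.1339, 0.1055]
ee_rot: [0.001, 0.676, 0.737, 0.0]
wrist_force: [0.1, 0.4, -1.6]
opening: 0.009
grip_force: 58.7
```

```bash
python3 - <<'E'
from h import *
p,W=cloud('side')
P=sel(W,(.33,.62,-.3,.05),.09,.112);print('lid',fit(P),np.percentile(P[:,2],[2,50,98]),len(P))
go(483.8,-133,92.5,95)
cv2.imwrite('pics/s7.png',cv2.resize(p[110:220,290:430,::-1],None,fx=5,fy=5))
E
```

```text
lid [ 484.7 -133.2  221.1  170.4  -85.1] [0.09404578 0.09788016 0.10136404] 2040
now [ 484.6 -134.   105.6] psi 95.0 turn [0.02 0.01 0.  ] | then shift [ 0.04 -0.03  0.52] | shift w/o turn [ 0.04 -0.03  0.52]
```

View pics/s7.png

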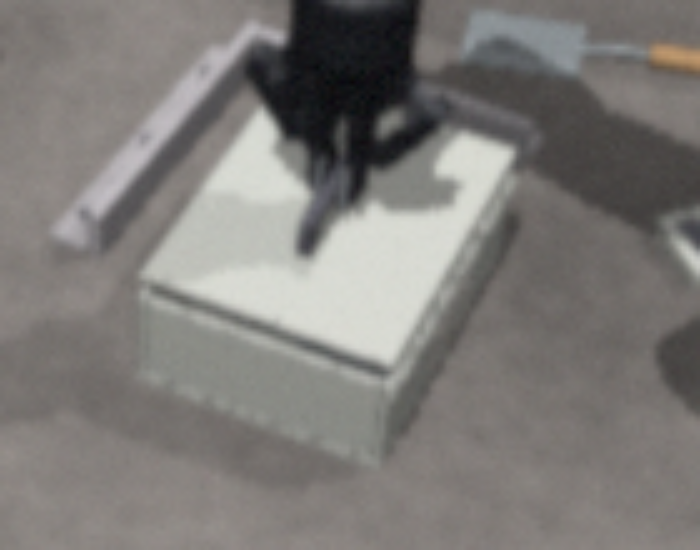

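The lid hangs just above the case, aligned with its rim. I'll lower it in small steps.

Request:
servo_tool:
  xyz:
    - [0.04,-0.03,0.15]
    - [0,0,0.1]
    - [0,0,0.05]
    - [0,0,0]
  delta_rot:
    - [0,0,0]
    - [0,0,0]
    - [0,0,0]
    - [0,0,0]
  hand: [-1,-1,-1,-1]

```text
t: 41.6
tool_pos: [0.4828, -0.1329, 0.097]
ee_rot: [-0.0, 0.676, 0.737, -0.0]
wrist_force: [0.2, -0.4, -2.2]
opening: 0.0087
grip_force: 58.7
```

Request:
servo_tool:
  xyz:
    - [0,0,0.08]
    - [0,0,0.05]
    - [0,0,0]
  delta_rot:
    - [0,0,0]
    - [0,0,0]
    - [0,0,0]
  hand: [-1,-1,-1]

```text
t: 41.9
tool_pos: [0.4829, -0.1329, 0.0938]
ee_rot: [-0.0, 0.676, 0.737, -0.0]
wrist_force: [-0.1, -0.1, -2.2]
opening: 0.0089
grip_force: 58.7
```

Request:
servo_tool:
  xyz:
    - [0,0,0.05]
    - [0,0,0.04]
    - [0,0,0]
  delta_rot:
    - [0,0,0]
    - [0,0,0]
    - [0,0,0]
  hand: [-1,-1,-1]

```text
t: 42.2
tool_pos: [0.4832, -0.133, 0.0929]
ee_rot: [0.0, 0.676, 0.737, 0.0]
wrist_force: [-1.9, 0.3, 6.7]
opening: 0.0084
grip_force: 59.8
```

Request:
servo_tool:
  xyz:
    - [0,0,0.03]
    - [0,0,0]
  delta_rot:
    - [0,0,0]
    - [0,0,0]
  hand: [-1,-1]

```text
t: 42.4
tool_pos: [0.4833, -0.133, 0.0929]
ee_rot: [0.001, 0.676, 0.737, 0.0]
wrist_force: [-4.6, 1.8, 12.4]
opening: 0.0086
grip_force: 60.6
```

Request:
servo_tool:
  xyz:
    - [0,0,-0.03]
    - [0,0,0]
    - [0,0,0]
    - [0,0,0]
    - [0,0,-0.4]
    - [0,0,-0.8]
    - [0,0,-0.8]
    - [0,0,-0.8]
  delta_rot:
    - [0,0,0]
    - [0,0,0]
    - [0,0,0]
    - [0,0,0]
    - [0,0,0]
    - [0,0,0]
    - [0,0,0]
    - [0,0,0]
  hand: [-0.2,-0.2,-0.2,-0.2,-0.2,-0.2,-0.2,-0.2]

```text
t: 43.2
tool_pos: [0.4831, -0.1329, 0.1631]
ee_rot: [0.0, 0.676, 0.737, 0.0]
wrist_force: [-0.0, 0.4, -0.6]
opening: 0.0341
grip_force: 0.0
```

Request:
servo_tool:
  xyz:
    - [0,0,-0.5]
    - [0,0,0]
  delta_rot:
    - [0,0,0]
    - [0,0,0]
  hand: [1,1]

```text
t: 43.4
tool_pos: [0.4847, -0.1336, 0.1768]
ee_rot: [0.002, 0.676, 0.737, 0.001]
wrist_force: [0.8, -0.4, -0.4]
opening: 0.0619
grip_force: 0.0
```

```bash
cat >> h.py <<'E'
def lidcase():
    for n in('side','top'):
        p,W=cloud(n)
        P=sel(W,(.33,.70,-.36,.03),.08,.095)
        print(n,'lid',fit(P),len(P)); A=np.c_[P[:,:2]-P[:,:2].mean(0),np.ones(len(P))]; print(' plane',np.round(np.linalg.lstsq(A,P[:,2],rcond=None)[0],4))
        P=sel(W,(.635,.72,-.36,-.09),.03,.048); Q=sel(W,(.42,.625,-.37,-.3),.03,.048)
        print(' far',fit(P) if len(P)>4 else 0,'right',fit(Q) if len(Q)>4 else 0)
    return p,W
E
python3 - <<'E'
from h import *
lidcase(); go(483.8,-133,92.5,95)
s=get_state();print(s['joints'],s['opening'])
E
```

```text
side lid [ 483.2 -132.6  225.8  171.   -85.4] 2391
 plane [ 0.0017 -0.0007  0.0854]
 far [ 646.4 -217.8  242.9   25.3  -88.1] right [ 519.7 -337.6  176.4   18.3    2.6]
top lid [480.7 -88.1 170.  128.    4.9] 2622
 plane [0.0036 0.0012 0.0847]
 far [ 651.1 -158.2  118.3   12.8  -87.6] right 0
now [ 483.3 -133.   174.5] psi 95.0 turn [ 0.01  0.01 -0.  ] | then shift [0.   0.02 3.28] | shift w/o turn [0.   0.02 3.28]
[-3.95176838e-01  2.53424170e-01 -2.41960935e-01  1.07457846e+00
 -1.09219663e-04  1.08843595e+00] 0.07650600521200901
```

```bash
python3 - <<'E'
from h import *
for n in("side","top"):
    z=np.load(f"{n}0.npz");p,W=cloud(n,(z['p'],z['d']))
    F=sel(W,(.635,.68,-.325,-.11),.039,.05);R=sel(W,(.44,.63,-.36,-.32),.039,.05)
    for nm,P,i in(('far',F,1),('right',R,0)):
        j=1-i; k=np.polyfit(P[:,i],P[:,j],1); r=P[:,j]-np.polyval(k,P[:,i])
        print(n,nm,len(P),'slope deg',np.degrees(np.arctan(k[0])),'at',np.mean(P[:,i]),np.mean(P[:,j]),'spread',np.percentile(r,[2,98])*1000, 'icpt at mid: inner',np.polyval(k,np.mean(P[:,i])))
go(355,-144,175,95)
E
```

```text
side far 120 slope deg -2.0606965381694637 at -0.21450430103787171 0.6505984018528405 spread [-6.19634393  6.32197486] icpt at mid: inner 0.6505984018528405
side right 106 slope deg 2.2307292127294516 at 0.5311993399908345 -0.33819462527528926 spread [-6.86047506  7.82987352] icpt at mid: inner -0.33819462527528926
top far 255 slope deg -2.662089898996269 at -0.21955113362201523 0.6536816640289566 spread [-5.67449924  5.97676012] icpt at mid: inner 0.6536816640289567
top right 201 slope deg 2.2742206727159977 at 0.5371301594803918 -0.33931157431760045 spread [-5.94695301  5.75974011] icpt at mid: inner -0.33931157431760045
now [ 483.3 -133.   174.5] psi 95.0 turn [ 0.01  0.01 -0.  ] | then shift [ 0.01 -5.15 -0.02] | shift w/o turn [ 0.01 -5.15 -0.02]
```

Request:
servo_tool:
  xyz:
    - [0,0,0]
    - [0,0,0]
    - [0,0,0]
    - [0,0,0]
    - [0,0,0]
    - [0,0,0]
    - [0,0,0]
    - [0,0,0]
  delta_rot:
    - [0,0,-1]
    - [0,0,-1]
    - [0,0,-1]
    - [0,0,-1]
    - [0,0,-1]
    - [0,0,-1]
    - [0,0,-1]
    - [0,0,-1]
  hand: [1,1,1,1,1,1,1,1]

```text
t: 44.3
tool_pos: [0.4822, -0.1326, 0.1731]
ee_rot: [-0.001, 0.408, 0.913, -0.0]
wrist_force: [0.6, 0.5, 0.2]
opening: 0.0855
grip_force: 0.0
```

Request:
servo_tool:
  xyz:
    - [0,0,0]
    - [0,0,0]
    - [0,0,0]
    - [0,0,0]
    - [0,0,0]
    - [0,0,0]
    - [0,0,0]
    - [0,0,0]
  delta_rot:
    - [0,0,-1]
    - [0,0,-1]
    - [0,0,-1]
    - [0,0,-1]
    - [0,0,-1]
    - [0,0,-1]
    - [0,0,-1]
    - [0,0,-1]
  hand: [1,1,1,1,1,1,1,1]

```text
t: 45.1
tool_pos: [0.4822, -0.1326, 0.1731]
ee_rot: [-0.001, 0.1, 0.995, 0.0]
wrist_force: [0.2, 0.6, -0.5]
opening: 0.0852
grip_force: 0.0
```

Request:
servo_tool:
  xyz:
    - [0,0,0]
    - [0,0,0]
    - [0,0,0]
    - [0,0,0]
  delta_rot:
    - [0,0,-1]
    - [0,0,-1]
    - [0,0,-1]
    - [0,0,-0.6]
  hand: [1,1,1,1]

```text
t: 45.5
tool_pos: [0.4822, -0.1326, 0.173]
ee_rot: [-0.001, -0.043, 0.999, 0.0]
wrist_force: [-0.9, 0.3, -0.2]
opening: 0.0857
grip_force: 0.0
```

```bash
python3 - <<'E'
from h import *
go(471,17,22,185)
E
```

```text
now [ 482.2 -132.6  173. ] psi -175.0 turn [ 0.01 -0.03 -0.  ] | then shift [-0.08  6.    6.04] | shift w/o turn [-0.09  5.99  6.05]
```

The spread direction is wrong for the -y push: the fingers must lie along x, which needs psi 95. I'll turn back.

Request:
servo_tool:
  xyz:
    - [0,0.8,0]
    - [0,0.8,0]
    - [0,0.8,0]
    - [0,0.8,0]
    - [0,0.8,0]
    - [0,0.8,0]
    - [0,0.8,0]
    - [0,0.4,0]
  delta_rot:
    - [0,0,0]
    - [0,0,0]
    - [0,0,0]
    - [0,0,0]
    - [0,0,0]
    - [0,0,0]
    - [0,0,0]
    - [0,0,0]
  hand: [1,1,1,1,1,1,1,1]

```text
t: 46.3
tool_pos: [0.4693, 0.0179, 0.1732]
ee_rot: [-0.001, -0.043, 0.999, 0.0]
wrist_force: [0.2, -0.0, 0.4]
opening: 0.0856
grip_force: 0.0
```

Request:
servo_tool:
  xyz:
    - [0,0,0]
    - [0,0,0]
    - [0,0,0]
    - [0,0,0]
    - [0,0,0]
    - [0,0,0]
    - [0,0,0]
    - [0,0,0]
  delta_rot:
    - [0,0,1]
    - [0,0,1]
    - [0,0,1]
    - [0,0,1]
    - [0,0,1]
    - [0,0,1]
    - [0,0,1]
    - [0,0,1]
  hand: [1,1,1,1,1,1,1,1]

```text
t: 47.1
tool_pos: [0.47, 0.0162, 0.1735]
ee_rot: [-0.001, 0.276, 0.961, -0.0]
wrist_force: [-0.0, -0.0, -0.3]
opening: 0.0856
grip_force: 0.0
```

Request:
servo_tool:
  xyz:
    - [0,0,0]
    - [0,0,0]
    - [0,0,0]
    - [0,0,0]
    - [0,0,0]
    - [0,0,0]
    - [0,0,0]
    - [0,0,0]
  delta_rot:
    - [0,0,1]
    - [0,0,1]
    - [0,0,1]
    - [0,0,1]
    - [0,0,1]
    - [0,0,1]
    - [0,0,1]
    - [0,0,1]
  hand: [1,1,1,1,1,1,1,1]

```text
t: 47.9
tool_pos: [0.47, 0.0162, 0.1735]
ee_rot: [-0.0, 0.564, 0.826, -0.0]
wrist_force: [-0.4, 0.8, 0.2]
opening: 0.0851
grip_force: 0.0
```

Request:
servo_tool:
  xyz:
    - [0,0,0]
    - [0,0,0]
    - [0,0,0]
    - [0,0,0]
    - [0,0,0]
  delta_rot:
    - [0,0,1]
    - [0,0,1]
    - [0,0,1]
    - [0,0,0.6]
    - [0,0,0]
  hand: [1,1,1,1,1]

```text
t: 48.4
tool_pos: [0.47, 0.0163, 0.1736]
ee_rot: [-0.0, 0.676, 0.737, -0.001]
wrist_force: [-0.3, 0.3, 0.7]
opening: 0.0854
grip_force: 0.0
```

```bash
python3 - <<'E'
from h import *
go(471,17,22,95); p,W=lidcase()
E
```

```text
now [470.   16.3 173.6] psi 95.0 turn [-0.02  0.   -0.  ] | then shift [0.03 0.04 6.06] | shift w/o turn [0.03 0.05 6.06]
side lid [ 483.6 -133.6  223.   171.2  -85. ] 1855
 plane [ 0.0022 -0.0012  0.0852]
 far [ 648.8 -155.6  117.3   13.2  -87. ] right [ 510.7 -340.   161.6   20.9    1.3]
top lid [ 487.4 -159.2  171.3  164.1    4.9] 3065
 plane [0.002  0.0017 0.0846]
 far [ 651.8 -226.8  232.9   28.3   89.2] right [ 528.6 -340.2  192.7   14.6    2.4]
```

Request:
servo_tool:
  xyz:
    - [0,0,0.5]
    - [0,0,0.8]
    - [0,0,0.9]
    - [0,0,0.9]
    - [0,0,0.9]
    - [0,0,0.9]
    - [0,0,0.8]
    - [0,0,0.35]
  delta_rot:
    - [0,0,0]
    - [0,0,0]
    - [0,0,0]
    - [0,0,0]
    - [0,0,0]
    - [0,0,0]
    - [0,0,0]
    - [0,0,0]
  hand: [1,1,1,1,1,1,1,1]

```text
t: 49.3
tool_pos: [0.4688, 0.0166, 0.0212]
ee_rot: [-0.001, 0.675, 0.737, -0.001]
wrist_force: [-1.0, -0.2, -0.5]
opening: 0.085
grip_force: 0.0
```

Request:
servo_tool:
  xyz:
    - [-0.2,0,0]
    - [-0.2,0,0]
    - [-0.2,0,0]
    - [-0.15,0,0]
    - [-0.1,0,0]
    - [-0.1,0,0]
    - [-0.1,0,0]
    - [-0.1,0,0]
  delta_rot:
    - [0,0,0]
    - [0,0,0]
    - [0,0,0]
    - [0,0,0]
    - [0,0,0]
    - [0,0,0]
    - [0,0,0]
    - [0,0,0]
  hand: [1,1,1,1,1,1,1,1]

```text
t: 50.1
tool_pos: [0.4729, -0.0117, 0.0231]
ee_rot: [-0.0, 0.676, 0.737, 0.001]
wrist_force: [0.0, 8.6, 4.9]
opening: 0.0854
grip_force: 0.0
```

```bash
python3 - <<'E'
from h import *
go(471,17,22,95); p,W=lidcase(); print(get_state()['wrist_force'])
E
```

```text
now [472.9 -11.7  23.1] psi 95.0 turn [ 0.   -0.02 -0.  ] | then shift [1.15 0.02 0.04] | shift w/o turn [1.15 0.02 0.05]
side lid [ 481.7 -120.7  247.7  169.9  -84.5] 1245
 plane [0.0099 0.0099 0.0856]
 far [ 648.8 -176.5  156.    15.2  -87.8] right [ 496.3 -339.4  131.3   18.6    1.5]
top lid [ 488.7 -168.7  172.2  145.7    4.9] 2687
 plane [0.0016 0.0017 0.0846]
 far [ 650.1 -220.3  242.8   29.4   89.8] right [ 528.7 -339.6  192.9   13.7    2.2]
[1.03183846 2.99620758 0.58042908]
```

Request:
servo_tool:
  xyz:
    - [-0.2,0,0]
    - [-0.2,0,0]
    - [-0.2,0,0]
    - [-0.2,0,0]
    - [-0.2,0,0]
    - [-0.2,0,0]
    - [-0.2,0,0]
    - [-0.2,0,0]
  delta_rot:
    - [0,0,0.04]
    - [0,0,0.04]
    - [0,0,0.04]
    - [0,0,0.04]
    - [0,0,0.04]
    - [0,0,0.04]
    - [0,0,0.04]
    - [0,0,0.04]
  hand: [1,1,1,1,1,1,1,1]

```text
t: 51.0
tool_pos: [0.4758, -0.0499, 0.023]
ee_rot: [-0.002, 0.684, 0.729, 0.002]
wrist_force: [0.8, 8.9, 2.3]
opening: 0.0853
grip_force: 0.0
```

Request:
servo_tool:
  xyz:
    - [-0.2,0,0]
    - [-0.2,0,0]
    - [-0.2,0,0]
    - [-0.2,0,0]
    - [-0.2,0,0]
    - [-0.2,0,0]
    - [-0.2,0,0]
    - [0,0,0]
  delta_rot:
    - [0,0,0.04]
    - [0,0,0.04]
    - [0,0,0.04]
    - [0,0,0.04]
    - [0,0,0.04]
    - [0,0,0.04]
    - [0,0,0.04]
    - [0,0,0]
  hand: [1,1,1,1,1,1,1,1]

```text
t: 51.8
tool_pos: [0.4777, -0.0857, 0.0229]
ee_rot: [-0.001, 0.693, 0.721, 0.001]
wrist_force: [-0.3, 5.7, 0.8]
opening: 0.0855
grip_force: 0.0
```

```bash
python3 - <<'E'
from h import *
go(476,-104,22,92.3); p,W=lidcase(); print(get_state()['wrist_force'])
E
```

```text
now [477.7 -85.7  22.9] psi 92.3 turn [ 0.   -0.04  0.  ] | then shift [-0.73 -0.1   0.04] | shift w/o turn [-0.73 -0.1   0.04]
side lid [ 481.4 -196.   249.4  170.5  -88.2] 1169
 plane [0.0086 0.0105 0.0856]
 far [ 647.8 -219.1  244.7   21.5  -87.4] right 0
top lid [ 487.  -267.1  171.8  102.2    2.3] 1624
 plane [0.0034 0.0053 0.0844]
 far [ 653.4 -221.6  244.9   29.1   88.1] right [ 528.2 -340.1  192.    13.7    2.5]
[1.25023067 4.74698907 1.46931924]
```

Request:
servo_tool:
  xyz:
    - [-0.1,0,0]
    - [-0.1,0,0]
    - [-0.1,0,0]
    - [-0.1,0,0]
    - [-0.08,0,0]
    - [-0.08,0,0]
    - [0,0,0]
  delta_rot:
    - [0,0,0]
    - [0,0,0]
    - [0,0,0]
    - [0,0,0]
    - [0,0,0]
    - [0,0,0]
    - [0,0,0]
  hand: [1,1,1,1,1,1,1]

```text
t: 52.6
tool_pos: [0.4778, -0.0987, 0.0229]
ee_rot: [-0.002, 0.692, 0.721, 0.001]
wrist_force: [-0.2, 8.3, 4.6]
opening: 0.0854
grip_force: 0.0
```

Request:
servo_tool:
  xyz:
    - [-0.06,0,0]
    - [-0.04,0,0]
    - [0,0,0]
  delta_rot:
    - [0,0,0]
    - [0,0,0]
    - [0,0,0]
  hand: [1,1,1]

```text
t: 52.9
tool_pos: [0.4779, -0.101, 0.0229]
ee_rot: [-0.002, 0.692, 0.721, 0.002]
wrist_force: [-0.5, 8.3, 4.1]
opening: 0.0856
grip_force: 0.0
```

Request:
servo_tool:
  xyz:
    - [-0.06,0,0]
    - [0,0,0]
  delta_rot:
    - [0,0,0]
    - [0,0,0]
  hand: [1,1]

```text
t: 53.1
tool_pos: [0.4779, -0.1025, 0.0229]
ee_rot: [-0.002, 0.692, 0.722, 0.002]
wrist_force: [-0.2, 7.9, 3.4]
opening: 0.0854
grip_force: 0.0
```

Request:
servo_tool:
  xyz:
    - [-0.05,0,0]
    - [-0.03,0,0]
    - [0,0,0]
  delta_rot:
    - [0,0,0]
    - [0,0,0]
    - [0,0,0]
  hand: [1,1,1]

```text
t: 53.4
tool_pos: [0.4779, -0.103, 0.0229]
ee_rot: [-0.003, 0.692, 0.722, 0.003]
wrist_force: [-0.7, 13.7, 5.4]
opening: 0.0853
grip_force: 0.0
```

Request:
servo_tool:
  xyz:
    - [-0.04,0,0]
    - [0,0,0]
  delta_rot:
    - [0,0,0]
    - [0,0,0]
  hand: [1,1]

```text
t: 53.6
tool_pos: [0.4779, -0.1029, 0.0229]
ee_rot: [-0.004, 0.692, 0.722, 0.004]
wrist_force: [1.1, 17.4, 6.9]
opening: 0.0849
grip_force: 0.0
```

Request:
servo_tool:
  xyz:
    - [-0.04,0,0]
    - [0,0,0]
  delta_rot:
    - [0,0,0]
    - [0,0,0]
  hand: [1,1]

```text
t: 53.8
tool_pos: [0.4779, -0.1029, 0.023]
ee_rot: [-0.004, 0.692, 0.722, 0.005]
wrist_force: [0.5, 20.7, 8.7]
opening: 0.0858
grip_force: 0.0
```

Request:
servo_tool:
  xyz:
    - [0.3,0,0]
    - [0.6,0,0]
    - [0.3,0,-0.4]
    - [0,0,-0.8]
    - [0,0,-1]
    - [0,0,-1]
    - [0,0,-1]
    - [0,0,-1]
  delta_rot:
    - [0,0,0]
    - [0,0,0]
    - [0,0,0]
    - [0,0,0]
    - [0,0,0]
    - [0,0,0]
    - [0,0,0]
    - [0,0,0]
  hand: [1,1,1,1,1,1,1,1]

```text
t: 54.6
tool_pos: [0.4774, -0.0788, 0.1548]
ee_rot: [0.001, 0.693, 0.721, -0.0]
wrist_force: [0.5, 0.3, -0.3]
opening: 0.0851
grip_force: 0.0
```

Request:
servo_tool:
  xyz:
    - [0,0,-0.7]
    - [0,0,0]
    - [0,0,0]
    - [0,0,0]
    - [0,0,0]
    - [0,0,0]
    - [0,0,0]
    - [0,0,0]
  delta_rot:
    - [0,0,0]
    - [0,0,-1]
    - [0,0,-1]
    - [0,0,-1]
    - [0,0,-1]
    - [0,0,-1]
    - [0,0,-1]
    - [0,0,-1]
  hand: [1,1,1,1,1,1,1,1]

```text
t: 55.4
tool_pos: [0.4774, -0.0788, 0.1712]
ee_rot: [0.0, 0.465, 0.885, -0.0]
wrist_force: [0.5, -0.1, -0.1]
opening: 0.0851
grip_force: 0.0
```

Request:
servo_tool:
  xyz:
    - [0,0,0]
    - [0,0,0]
    - [0,0,0]
    - [0,0,0]
    - [0,0,0]
    - [0,0,0]
    - [0,0,0]
    - [0,0,0]
  delta_rot:
    - [0,0,-1]
    - [0,0,-1]
    - [0,0,-1]
    - [0,0,-1]
    - [0,0,-1]
    - [0,0,-1]
    - [0,0,-1]
    - [0,0,-1]
  hand: [1,1,1,1,1,1,1,1]

```text
t: 56.2
tool_pos: [0.4774, -0.0788, 0.1712]
ee_rot: [0.0, 0.163, 0.987, -0.0]
wrist_force: [-0.4, -0.1, -0.3]
opening: 0.0858
grip_force: 0.0
```

Request:
servo_tool:
  xyz:
    - [0,0,0]
    - [0,0,0]
    - [0,0,0]
    - [0,0,0]
    - [0,0,0]
    - [0,0,0]
  delta_rot:
    - [0,0,-1]
    - [0,0,-1]
    - [0,0,-1]
    - [0,0,-1]
    - [0,0,-0.6]
    - [0,0,0]
  hand: [1,1,1,1,1,1]

```text
t: 56.8
tool_pos: [0.4774, -0.0788, 0.1712]
ee_rot: [0.0, -0.018, 1.0, -0.0]
wrist_force: [-0.1, 0.4, 0.6]
opening: 0.0856
grip_force: 0.0
```

```bash
python3 - <<'E'
from h import *
go(364,-229.5,22,182.3); p,W=lidcase(); cv2.imwrite('pics/t8.png',cv2.resize(p[130:280,330:490,::-1],None,fx=4,fy=4)); 
E
```

```text
now [477.4 -78.8 171.2] psi -177.9 turn [-0.01  0.   -0.05] | then shift [ 4.78 -5.84  5.97] | shift w/o turn [ 4.76 -5.85  5.97]
side lid [ 482.  -224.5  221.6  168.7  -87.9] 1757
 plane [ 0.0029 -0.0012  0.0853]
 far [ 651.9 -220.3  243.9   27.6   88.8] right 0
top lid [ 464.  -329.1  142.1   42.1  -17.2] 432
 plane [0.0108 0.0303 0.0844]
 far [ 661.3 -312.7   55.9    7.    89.3] right 0
```

View pics/t8.png

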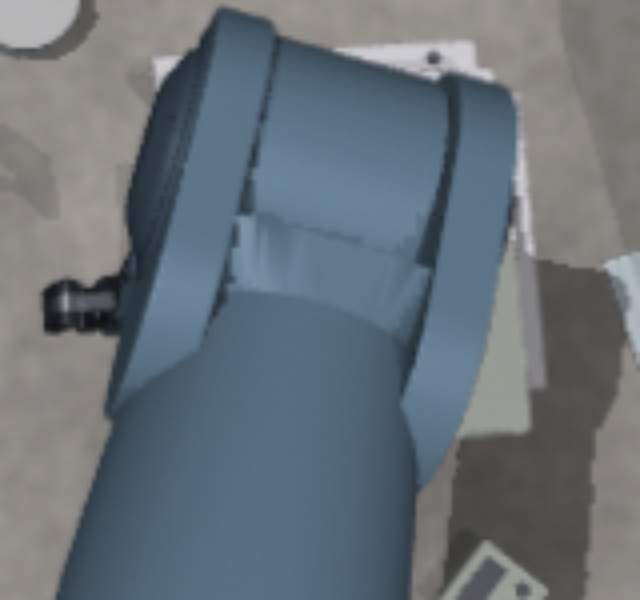

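The arm hides most of the case. Its visible right edge, at about (530,400) in the crop, touches the right fence. I'll go round to the near side.

Request:
servo_tool:
  xyz:
    - [0.62,-0.73,0]
    - [0.62,-0.73,0]
    - [0.62,-0.73,0]
    - [0.62,-0.73,0]
    - [0.62,-0.73,0]
    - [0.62,-0.73,0]
    - [0.62,-0.73,0]
    - [0.62,-0.73,0]
  delta_rot:
    - [0,0,0]
    - [0,0,0]
    - [0,0,0]
    - [0,0,0]
    - [0,0,0]
    - [0,0,0]
    - [0,0,0]
    - [0,0,0]
  hand: [1,1,1,1,1,1,1,1]

```text
t: 57.7
tool_pos: [0.3582, -0.23, 0.1708]
ee_rot: [0.0, -0.018, 1.0, -0.0]
wrist_force: [-0.3, -0.1, 0.0]
opening: 0.0851
grip_force: 0.0
```

Request:
servo_tool:
  xyz:
    - [0,0,0]
    - [0,0,0]
  delta_rot:
    - [0,0,0]
    - [0,0,0]
  hand: [1,1]

```text
t: 57.9
tool_pos: [0.3588, -0.2294, 0.1707]
ee_rot: [0.0, -0.017, 1.0, 0.0]
wrist_force: [0.3, 0.5, -0.1]
opening: 0.0852
grip_force: 0.0
```

```bash
python3 - <<'E'
from h import *
go(362,-229.5,22,182.3); p,W=lidcase()
E
```

```text
now [ 358.8 -229.4  170.7] psi -178.0 turn [-0.    0.   -0.07] | then shift [-0.13 -0.01  5.95] | shift w/o turn [-0.12 -0.01  5.95]
side lid [ 482.5 -224.2  222.4  172.9  -87.8] 2122
 plane [ 0.0024 -0.0006  0.0852]
 far [ 644.8 -222.2  248.2   29.5  -87.2] right [ 609.  -334.3   28.6   15.7    6.8]
top lid [ 484.6 -226.1  219.4  171.5  -87.4] 4790
 plane [0.0027 0.0006 0.0845]
 far [ 648.8 -220.6  243.5   28.4  -89.3] right [ 604.3 -336.7   40.6   13.8    5.8]
```

Request:
servo_tool:
  xyz:
    - [0,0,0.5]
    - [0,0,0.8]
    - [0,0,0.9]
    - [0,0,0.9]
    - [0,0,0.9]
    - [0,0,0.9]
    - [0,0,0.7]
    - [0,0,0.35]
  delta_rot:
    - [0,0,-0.07]
    - [0,0,0]
    - [0,0,0]
    - [0,0,0]
    - [0,0,0]
    - [0,0,0]
    - [0,0,0]
    - [0,0,0]
  hand: [1,1,1,1,1,1,1,1]

```text
t: 58.8
tool_pos: [0.3585, -0.2279, 0.0204]
ee_rot: [-0.001, -0.022, 1.0, 0.001]
wrist_force: [-0.1, 0.3, 0.5]
opening: 0.0856
grip_force: 0.0
```

Request:
servo_tool:
  xyz:
    - [-0.2,0,0]
    - [-0.2,0,0]
    - [-0.2,0,0]
    - [-0.15,0,0]
    - [-0.1,0,0]
    - [-0.1,0,0]
    - [-0.1,0,0]
    - [-0.1,0,0]
  delta_rot:
    - [0,0,0]
    - [0,0,0]
    - [0,0,0]
    - [0,0,0]
    - [0,0,0]
    - [0,0,0]
    - [0,0,0]
    - [0,0,0]
  hand: [1,1,1,1,1,1,1,1]

```text
t: 59.6
tool_pos: [0.3847, -0.2278, 0.0213]
ee_rot: [-0.003, -0.021, 1.0, -0.0]
wrist_force: [-11.1, -1.5, 4.9]
opening: 0.0853
grip_force: 0.0
```

Request:
servo_tool:
  xyz:
    - [-0.2,-0.01,0]
    - [-0.2,-0.01,0]
    - [-0.2,-0.01,0]
    - [-0.2,-0.01,0]
    - [-0.2,-0.01,0]
    - [-0.2,-0.01,0]
    - [-0.2,-0.01,0]
    - [-0.2,-0.01,0]
  delta_rot:
    - [0,0,0]
    - [0,0,0]
    - [0,0,0]
    - [0,0,0]
    - [0,0,0]
    - [0,0,0]
    - [0,0,0]
    - [0,0,0]
  hand: [1,1,1,1,1,1,1,1]

```text
t: 60.4
tool_pos: [0.4219, -0.2259, 0.0201]
ee_rot: [-0.006, -0.02, 1.0, 0.002]
wrist_force: [-8.1, 0.0, -1.9]
opening: 0.0852
grip_force: 0.0
```

```bash
python3 - <<'E'
from h import *
go(463,-226,22,182.3); p,W=lidcase(); print(get_state()['wrist_force'])
E
```

```text
now [ 421.9 -225.9   20.1] psi -177.7 turn [ 0.05 -0.14  0.01] | then shift [-1.64 -0.07 -0.08] | shift w/o turn [-1.64 -0.07 -0.09]
side lid [ 506.1 -224.3  224.   200.   -87.9] 1836
 plane [-0.0038 -0.0012  0.0855]
 far [ 645.9 -219.9  243.6   26.3  -88.4] right 0
top lid [ 511.5 -224.9  221.3  197.5  -87.6] 3988
 plane [0.0011 0.0002 0.0847]
 far [ 650.  -220.6  243.3   28.2  -89.7] right 0
[-6.73553147  1.84563641 -0.08364298]
```

Request:
servo_tool:
  xyz:
    - [-0.15,-0.01,0]
    - [-0.15,-0.01,0]
    - [-0.15,-0.01,0]
    - [-0.15,-0.01,0]
    - [-0.15,-0.01,0]
    - [-0.15,-0.01,0]
    - [-0.15,-0.01,0]
    - [-0.15,-0.01,0]
  delta_rot:
    - [0,0,0]
    - [0,0,0]
    - [0,0,0]
    - [0,0,0]
    - [0,0,0]
    - [0,0,0]
    - [0,0,0]
    - [0,0,0]
  hand: [1,1,1,1,1,1,1,1]

```text
t: 61.3
tool_pos: [0.4518, -0.2261, 0.0197]
ee_rot: [-0.006, -0.021, 1.0, 0.003]
wrist_force: [-10.8, 3.4, 2.5]
opening: 0.0854
grip_force: 0.0
```

Request:
servo_tool:
  xyz:
    - [-0.1,0,0]
    - [-0.06,0,0]
    - [-0.05,0,0]
    - [0,0,0]
  delta_rot:
    - [0,0,0]
    - [0,0,0]
    - [0,0,0]
    - [0,0,0]
  hand: [1,1,1,1]

```text
t: 61.7
tool_pos: [0.4576, -0.2262, 0.0197]
ee_rot: [-0.005, -0.021, 1.0, 0.002]
wrist_force: [-8.4, 2.5, 0.2]
opening: 0.0853
grip_force: 0.0
```

Request:
servo_tool:
  xyz:
    - [-0.06,0,0]
    - [0,0,0]
  delta_rot:
    - [0,0,0]
    - [0,0,0]
  hand: [1,1]

```text
t: 61.9
tool_pos: [0.4592, -0.2263, 0.0198]
ee_rot: [-0.005, -0.021, 1.0, 0.002]
wrist_force: [-9.0, 2.7, 0.0]
opening: 0.0855
grip_force: 0.0
```

```bash
python3 - <<'E'
from h import *
go(463,-224,22,182.3); p,W=lidcase(); print(get_state()['wrist_force'])
E
```

```text
now [ 459.2 -226.3   19.8] psi -177.6 turn [ 0.06 -0.12  0.01] | then shift [-0.16  0.09 -0.09] | shift w/o turn [-0.15  0.09 -0.09]
side lid [ 544.2 -221.4  222.1  198.9  -87.8] 1773
 plane [-0.0023 -0.0022  0.0854]
 far [ 648.6 -109.2   22.8   20.4  -37.5] right [ 449.1 -340.6   36.5   14.     1.5]
top lid [ 547.5 -224.2  220.7  198.4  -87.1] 3787
 plane [-0.0004 -0.0004  0.0848]
 far [ 652.8 -220.2  242.8   17.6  -86.8] right 0
[-8.26590936  1.90491074  0.29731656]
```

Request:
servo_tool:
  xyz:
    - [-0.05,0,0]
    - [0,0,0]
  delta_rot:
    - [0,0,0]
    - [0,0,0]
  hand: [1,1]

```text
t: 62.2
tool_pos: [0.4602, -0.2263, 0.0198]
ee_rot: [-0.005, -0.021, 1.0, 0.002]
wrist_force: [-8.9, 2.2, 0.7]
opening: 0.0855
grip_force: 0.0
```

Request:
servo_tool:
  xyz:
    - [-0.05,0,0]
    - [0,0,0]
  delta_rot:
    - [0,0,0]
    - [0,0,0]
  hand: [1,1]

```text
t: 62.4
tool_pos: [0.4601, -0.2263, 0.0197]
ee_rot: [-0.006, -0.02, 1.0, 0.002]
wrist_force: [-13.4, 0.8, 3.3]
opening: 0.0855
grip_force: 0.0
```

Request:
servo_tool:
  xyz:
    - [-0.04,0,0]
    - [0,0,0]
  delta_rot:
    - [0,0,0]
    - [0,0,0]
  hand: [1,1]

```text
t: 62.6
tool_pos: [0.46, -0.2263, 0.0197]
ee_rot: [-0.007, -0.02, 1.0, 0.002]
wrist_force: [-16.1, 0.1, 6.2]
opening: 0.0854
grip_force: 0.0
```

Request:
servo_tool:
  xyz:
    - [-0.05,0,0]
    - [-0.03,0,0]
    - [0,0,0]
  delta_rot:
    - [0,0,0]
    - [0,0,0]
    - [0,0,0]
  hand: [1,1,1]

```text
t: 62.9
tool_pos: [0.4598, -0.2265, 0.0191]
ee_rot: [-0.01, -0.02, 1.0, 0.001]
wrist_force: [-20.7, -0.6, 5.8]
opening: 0.0854
grip_force: 0.0
```

Request:
servo_tool:
  xyz:
    - [0.3,0,0]
    - [0.6,0,0]
    - [0.8,0,0]
    - [0.8,0,-0.4]
    - [0,0,-0.8]
    - [0,0,-1]
    - [0,0,-1]
    - [0,0,-1]
  delta_rot:
    - [0,0,0]
    - [0,0,0]
    - [0,0,0]
    - [0,0,0]
    - [0,0,0]
    - [0,0,0]
    - [0,0,0]
    - [0,0,0]
  hand: [1,1,1,1,1,1,1,1]

```text
t: 63.7
tool_pos: [0.4077, -0.2314, 0.1279]
ee_rot: [0.0, -0.021, 1.0, -0.0]
wrist_force: [1.4, -0.9, -0.2]
opening: 0.0855
grip_force: 0.0
```

Request:
servo_tool:
  xyz:
    - [0,0.6,-1]
    - [0,0.8,-1]
    - [0,0.8,0]
    - [0,0.8,0]
    - [0,0.8,0]
    - [0,0.8,0]
    - [0,0.8,0]
    - [0,0.8,0]
  delta_rot:
    - [0,0,0]
    - [0,0,0]
    - [0,0,0]
    - [0,0,0]
    - [0,0,0]
    - [0,0,0]
    - [0,0,0]
    - [0,0,0]
  hand: [1,1,1,1,1,1,1,1]

```text
t: 64.5
tool_pos: [0.4012, -0.0757, 0.177]
ee_rot: [0.001, -0.021, 1.0, -0.0]
wrist_force: [1.2, 0.4, -1.0]
opening: 0.0856
grip_force: 0.0
```

```bash
python3 - <<'E'
from h import *
go(463,-226,22,182.3); p,W=lidcase(); cv2.imwrite('pics/t9.png',cv2.resize(p[130:250,350:480,::-1],None,fx=5,fy=5)); 
E
```

```text
now [401.2 -75.7 177. ] psi -177.6 turn [-0.    0.01  0.02] | then shift [-2.23 -6.11  6.2 ] | shift w/o turn [-2.21 -6.11  6.2 ]
side lid [ 561.4 -221.9  227.7  170.2  -85.7] 1682
 plane [ 0.0002 -0.001   0.0855]
 far [ 649.  -110.1   27.    19.9  -40.2] right [ 448.7 -341.5   36.1   18.3  -14.2]
top lid [ 561.8 -223.2  220.3  171.2  -88. ] 4126
 plane [0.0013 0.0011 0.0847]
 far [ 658.8 -219.3  241.3   17.3  -83.7] right [ 469.7 -341.5   17.5   12.    -1.8]
```

View pics/t9.png

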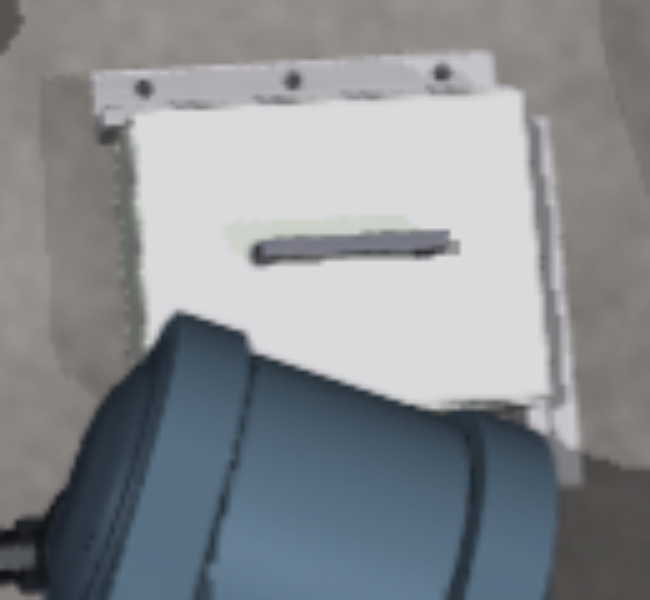

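The case sits against the far fence, in the upper part of the crop. At the right fence, at about (555,270), there may be a slit, so I'll do a last -y nudge.

Request:
servo_tool:
  xyz:
    - [-0.8,0,0]
    - [-0.8,0,0]
    - [-0.8,0,0]
    - [-0.8,0,0]
    - [-0.8,0,0]
    - [-0.8,0,0]
    - [-0.8,0,0]
    - [-0.6,0,0]
  delta_rot:
    - [0,0,0]
    - [0,0,0]
    - [0,0,0]
    - [0,0,0]
    - [0,0,0]
    - [0,0,0]
    - [0,0,0]
    - [0,0,0]
  hand: [1,1,1,1,1,1,1,1]

```text
t: 65.4
tool_pos: [0.5575, -0.0709, 0.1767]
ee_rot: [0.001, -0.021, 1.0, -0.0]
wrist_force: [-0.6, 0.3, 0.4]
opening: 0.0853
grip_force: 0.0
```

Request:
servo_tool:
  xyz:
    - [0,0,0]
    - [0,0,0]
    - [0,0,0]
    - [0,0,0]
    - [0,0,0]
    - [0,0,0]
    - [0,0,0]
    - [0,0,0]
  delta_rot:
    - [0,0,1]
    - [0,0,1]
    - [0,0,1]
    - [0,0,1]
    - [0,0,1]
    - [0,0,1]
    - [0,0,1]
    - [0,0,1]
  hand: [1,1,1,1,1,1,1,1]

```text
t: 66.2
tool_pos: [0.5563, -0.071, 0.1767]
ee_rot: [0.0, 0.296, 0.955, -0.0]
wrist_force: [0.0, 0.0, 0.1]
opening: 0.0854
grip_force: 0.0
```

Request:
servo_tool:
  xyz:
    - [0,0,0]
    - [0,0,0]
    - [0,0,0]
    - [0,0,0]
    - [0,0,0]
    - [0,0,0]
    - [0,0,0]
    - [0,0,0]
  delta_rot:
    - [0,0,1]
    - [0,0,1]
    - [0,0,1]
    - [0,0,1]
    - [0,0,1]
    - [0,0,1]
    - [0,0,1]
    - [0,0,1]
  hand: [1,1,1,1,1,1,1,1]

```text
t: 67.0
tool_pos: [0.5563, -0.071, 0.1767]
ee_rot: [0.0, 0.582, 0.813, -0.0]
wrist_force: [0.4, -0.2, 0.9]
opening: 0.0856
grip_force: 0.0
```

Request:
servo_tool:
  xyz:
    - [0,0,0]
    - [0,0,0]
    - [0,0,0]
    - [0,0,0]
    - [0,0,0]
  delta_rot:
    - [0,0,1]
    - [0,0,1]
    - [0,0,1]
    - [0,0,0.65]
    - [0,0,0]
  hand: [1,1,1,1,1]

```text
t: 67.5
tool_pos: [0.5562, -0.0708, 0.1767]
ee_rot: [0.0, 0.693, 0.721, 0.0]
wrist_force: [0.4, 0.7, -0.5]
opening: 0.0852
grip_force: 0.0
```

```bash
python3 - <<'E'
from h import *
go(554,-70,22,92.3)
E
```

```text
now [556.2 -70.8 176.7] psi 92.3 turn [0.01 0.01 0.  ] | then shift [ 0.04 -0.09  6.19] | shift w/o turn [ 0.04 -0.09  6.19]
```

Request:
servo_tool:
  xyz:
    - [0,0,0.5]
    - [0,0,0.8]
    - [0,0,0.9]
    - [0,0,0.9]
    - [0,0,0.9]
    - [0,0,0.9]
    - [0,0,0.8]
    - [0,0,0.45]
  delta_rot:
    - [0,0,0]
    - [0,0,0]
    - [0,0,0]
    - [0,0,0]
    - [0,0,0]
    - [0,0,0]
    - [0,0,0]
    - [0,0,0]
  hand: [1,1,1,1,1,1,1,1]

```text
t: 68.3
tool_pos: [0.5541, -0.0698, 0.0204]
ee_rot: [-0.001, 0.692, 0.722, -0.001]
wrist_force: [-0.2, 1.1, 0.4]
opening: 0.0852
grip_force: 0.0
```

Request:
servo_tool:
  xyz:
    - [-0.2,0,0]
    - [-0.2,0,0]
    - [-0.2,0,0]
    - [-0.15,0,0]
    - [-0.1,0,0]
    - [-0.06,0,0]
    - [-0.06,0,0]
    - [0,0,0]
  delta_rot:
    - [0,0,0]
    - [0,0,0]
    - [0,0,0]
    - [0,0,0]
    - [0,0,0]
    - [0,0,0]
    - [0,0,0]
    - [0,0,0]
  hand: [1,1,1,1,1,1,1,1]

```text
t: 69.1
tool_pos: [0.5569, -0.0943, 0.0231]
ee_rot: [0.0, 0.693, 0.721, -0.0]
wrist_force: [0.2, 0.4, 0.3]
opening: 0.0855
grip_force: 0.0
```

Request:
servo_tool:
  xyz:
    - [-0.06,0,0]
    - [-0.06,0,0]
    - [0,0,0]
  delta_rot:
    - [0,0,0]
    - [0,0,0]
    - [0,0,0]
  hand: [1,1,1]

```text
t: 69.4
tool_pos: [0.557, -0.0973, 0.023]
ee_rot: [0.0, 0.693, 0.721, -0.0]
wrist_force: [-0.4, 0.1, 0.1]
opening: 0.0855
grip_force: 0.0
```

Request:
servo_tool:
  xyz:
    - [-0.06,0,0]
    - [-0.04,0,0]
    - [0,0,0]
  delta_rot:
    - [0,0,0]
    - [0,0,0]
    - [0,0,0]
  hand: [1,1,1]

```text
t: 69.7
tool_pos: [0.5571, -0.0999, 0.023]
ee_rot: [0.0, 0.693, 0.721, -0.0]
wrist_force: [-0.2, 0.7, -0.2]
opening: 0.0853
grip_force: 0.0
```

Request:
servo_tool:
  xyz:
    - [-0.06,0,0]
    - [0,0,0]
  delta_rot:
    - [0,0,0]
    - [0,0,0]
  hand: [1,1]

```text
t: 69.9
tool_pos: [0.5571, -0.1001, 0.023]
ee_rot: [-0.001, 0.693, 0.721, 0.001]
wrist_force: [0.7, 4.5, 1.2]
opening: 0.0858
grip_force: 0.0
```

Request:
servo_tool:
  xyz:
    - [-0.04,0,0]
    - [0,0,0]
  delta_rot:
    - [0,0,0]
    - [0,0,0]
  hand: [1,1]

```text
t: 70.1
tool_pos: [0.5571, -0.1, 0.0231]
ee_rot: [-0.001, 0.692, 0.722, 0.002]
wrist_force: [0.7, 8.0, 2.0]
opening: 0.0853
grip_force: 0.0
```

Request:
servo_tool:
  xyz:
    - [-0.06,0,0]
    - [-0.05,0,0]
    - [0,0,0]
  delta_rot:
    - [0,0,0]
    - [0,0,0]
    - [0,0,0]
  hand: [1,1,1]

```text
t: 70.4
tool_pos: [0.557, -0.0998, 0.0231]
ee_rot: [-0.003, 0.692, 0.722, 0.004]
wrist_force: [-0.4, 17.8, 5.3]
opening: 0.0857
grip_force: 0.0
```

Request:
servo_tool:
  xyz:
    - [-0.06,0,0]
    - [0,0,0]
  delta_rot:
    - [0,0,0]
    - [0,0,0]
  hand: [1,1]

```text
t: 70.6
tool_pos: [0.557, -0.0997, 0.0231]
ee_rot: [-0.004, 0.692, 0.722, 0.005]
wrist_force: [1.2, 21.9, 6.8]
opening: 0.0853
grip_force: 0.0
```

Request:
servo_tool:
  xyz:
    - [0.3,0,0]
    - [0.6,0,0]
    - [0.6,0,-0.4]
    - [0,0,-0.8]
    - [0,0,-1]
    - [0,0,-1]
    - [0,0,-1]
    - [0,0,-1]
  delta_rot:
    - [0,0,0]
    - [0,0,0]
    - [0,0,0]
    - [0,0,0]
    - [0,0,0]
    - [0,0,0]
    - [0,0,0]
    - [0,0,0]
  hand: [1,1,1,1,1,1,1,1]

```text
t: 71.4
tool_pos: [0.5557, -0.0683, 0.1548]
ee_rot: [0.0, 0.692, 0.722, -0.0]
wrist_force: [0.5, -1.2, -0.0]
opening: 0.0854
grip_force: 0.0
```

Request:
servo_tool:
  xyz:
    - [0.6,-0.4,-0.8]
    - [0.8,-0.4,0]
    - [0.8,-0.4,0]
    - [0.8,-0.4,0]
    - [0.8,-0.4,0]
    - [0.8,-0.4,0]
    - [0.6,0,0]
    - [0,0,0]
  delta_rot:
    - [0,0,0]
    - [0,0,0]
    - [0,0,0]
    - [0,0,0]
    - [0,0,0]
    - [0,0,0]
    - [0,0,0]
    - [0,0,0]
  hand: [1,1,1,1,1,1,1,1]

```text
t: 72.2
tool_pos: [0.49, 0.0603, 0.1738]
ee_rot: [0.0, 0.691, 0.722, 0.0]
wrist_force: [-0.6, -1.1, -0.9]
opening: 0.0854
grip_force: 0.0
```

```bash
python3 - <<'E'
from h import *
lidcase()
p,W=cloud('side'); cv2.imwrite('pics/s10.png',cv2.resize(p[80:240,150:470,::-1],None,fx=2.4,fy=2.4))
p,W=cloud('top'); cv2.imwrite('pics/t10.png',p[:,:,::-1])
# vertical side faces of the case (below lid), left face plane y
P=sel(W,(.46,.66,-.13,-.09),.078,.095); print(fit(P) if len(P)>4 else 0)
E
```

```text
side lid [ 556.4 -222.   225.3  169.   -86.7] 1267
 plane [0.0027 0.001  0.0854]
 far 0 right [ 464.  -335.2   64.6   37.6   38.2]
top lid [ 561.5 -223.1  220.4  171.8  -87.6] 4701
 plane [0.0027 0.0008 0.0846]
 far [ 658.8 -219.1  242.    17.3  -83.7] right [ 455.5 -342.    46.3   12.     0.6]
[ 5.574e+02 -1.202e+02  1.701e+02  1.930e+01  2.000e-01]
```

View pics/s10.png

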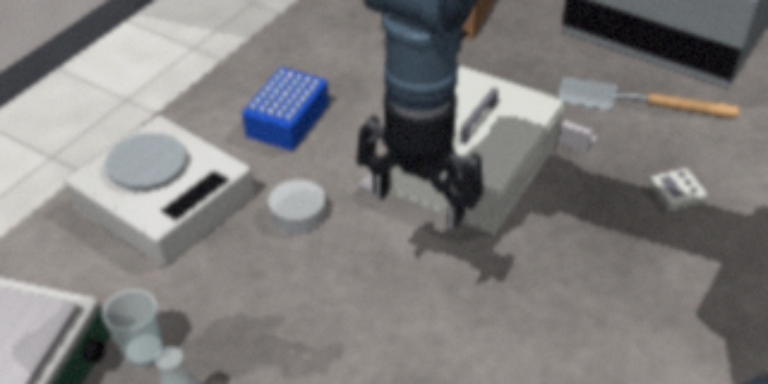

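View pics/t10.png

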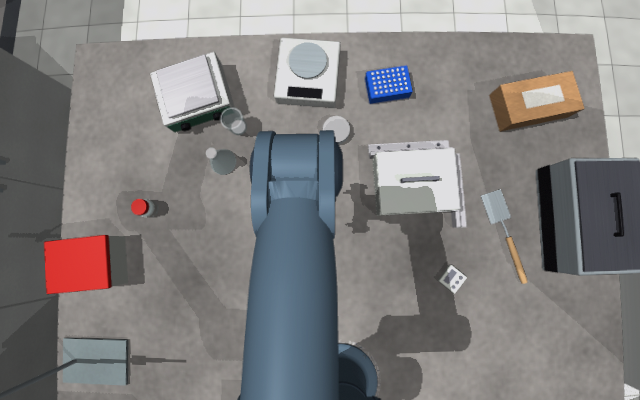

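The closed case sits square in the stop, centred at about (418,182) in the top view. The lid is level, and the glassware and timer are where they were.

```bash
python3 -c "
from station import *
print(job_done())"
```

```text
the job is handed in; nothing more can be done
None
```

The job is handed in: all three baskets on the bench are in the case, the lid is closed and level, and the case sits square and flush in the stop corner; the judge's result was not shown.

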